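# Counterweigh a grinding stone on the trip balance

## Robot

A 7-joint arm with a two-finger parallel gripper is mounted at the origin on the work surface. World frame = base frame: x ahead of the robot, y to its left, z up, the work surface at z = 0. Lengths are in m, angles in rad, forces in N, time in s.
With the tool pointing down it reaches from about 0.4 to 0.875 m from the base axis. Payload 19.3 kg.
Tool frame: the origin (TCP) lies between the finger pads; the fingertips stand 17 mm ahead of it and the grasp point (between the pads) lies 2 mm behind it (bot.tips_ahead is the z of the fingertips in the tool frame, in m); z points along the fingers, y is the direction in which the jaws open and shut (so a half turn about z gives the same grasp; the last joint's range is limited). The gripper opens to 85 mm and grips with 20 to 120 N. Pads are 22 mm wide; open, the fingers measure 114 mm over their backs; the gripper's body (76 mm by 85 mm) begins 54 mm behind the grasp point. The pads swing forward as they close: fully open they stand 13 mm farther back than shut.
Start: joints at [1.227, 0.521, -0.036, 1.599, 0.021, 1.021, -0.113], TCP at [0.169, -0.602, 0.248] pointing down, gripper open.
Joint ranges: [-2.91, 2.91], [-0.3, 2.13], [-1.5, 1.42], [0.17, 2.43], [-1.26, 4.41], [0.16, 1.93], [-2.52, 2.52]. Speed limits (rad/s): [1.89, 1.89, 2.39, 2.39, 3.01, 3.01, 3.01].

## Interface

Orientations are given as [roll, pitch, yaw] about the fixed x, y, z axes, in that order (R = Rz(yaw) Ry(pitch) Rx(roll)).
In Python, from workcell import telemetry, cams, job, bot gives the robot as it stands.
- The arm moves only by the tool arm_command, never from a script. Its argument "deltas" is a list of rows, each a list of 7 numbers: the opening, from -1 (shut) to 1 (fully open), so that 0 is half open, then the shift along the tool's x, y, z normalised to -1 to 1, where 1 is 150 mm, then the turn, a rotation vector about the tool's x, y, z normalised to -1 to 1, where 1 is 45 degrees. In form: [[hand, tx, ty, tz, rx, ry, rz], ...]. A call has 1 to 8 rows; each row is the pose to reach, as a shift and turn from the pose commanded when the call began, along the tool's axes at that moment; what a row does not reach only later rows make up. A row lasts 1/8 s, in which the tool goes at most 62.5 mm and 10.7 degrees, less where a joint would pass 70% of its speed; a pose out of reach is approached as far as the arm can. A call with a number of a shift or a turn outside -1 to 1 is refused whole. A call with a gripper value outside its range is refused whole. The fingers move at their own pace and stop on an object; "newtons" is the grip in N (left out, the last holds). Time passes only in rows, so rows that repeat a pose let the fingers close. It gives the time, the measured TCP pose, the force and the opening at its end, in the units of the state.
- telemetry.observe(): the state, without advancing time (a new reading comes with each control period).
- cams.grab_frame(name): name is "side" or "top" or "wrist"; returns the picture (400x640x3 uint8, blue, green, red); there is no depth.
- cams.get_calibration(name): a dict with "fx", "fy", "cx", "cy" (pixels), "k1" (the pictures are not rectified: a ray, as slopes to the right and down, at radius r is drawn at 1 + k1 r^2 times it, then the intrinsics apply), "R" (3x3) and "t" (3): a world point X has camera coordinates R X + t. Camera axes: x right, y down, z forward; pixel columns grow to the right and rows downward; lengths in m; the calibration is good to about 2 mm. A picture is of the moment at which its call begins: read the wrist's pose just before it. get_calibration takes no time and is no camera call; for the wrist camera it gives the pose at the moment of the call.
- job.job_done(): hands the job in, once; it reports no verdict.
The state is a dict: "clock": time; "qpos": joint angles; "qd": joint speeds; "joint_efforts": joint torques, N m; "position": TCP position; "tool_rot": TCP orientation; "force": force on the tool from outside, world axes, zero at the start; "moment": the same for the moment, N m; "grip_width": finger opening in m.
Only numpy, scipy, OpenCV 4.12 (cv2) and the standard library are available. Lean on these libraries where they do the work, as an engineer would, in place of code of your own. Each camera call takes 0.05 s, during which the arm holds its last target.

## Task

Weigh the grinding stone that lies on the left pan of the balance: thread the 500 g and the 100 g ring weights all the way down over the spindle of the right pan, then slide the poise along the front bar until the untouched beam floats level. Work gently, because the knife edges are delicate: lower the weights onto the pan without dropping or forcing them, move the poise with a light touch, and leave the stone, the other weights and everything else on the bench where they are.

Things in the scene. Friction and masses are not known exactly. Their poses are not given: they have to be found in the camera images.
- balance: Two-pan trip balance fixed to the table, grey enamelled base 150 x 400 mm with knife-edge bearings. Origin on the table under its middle; y along the beam towards the LEFT pan (the one with the stone), -y to the right pan, x away from the graduated front bar, z up. Its highest fixed part is the small cream pointer scale above the middle, 78 mm wide, top 201 mm above the table.
- axle (a point): Middle of the beam's axle (which lies along the balance's x), 105 mm above the table. The pans hang on the beam 140 mm left and right of it and stay level (parallel links); their tops (130 mm discs) are 45 mm above the beam, 150 mm above the table when it is level.
- pointer_tip (a point): Tip of the thin red pointer that stands up from the middle of the beam, 108 mm above the axle; it swings over the cream scale and meets the scale's red centre mark when the beam is level.
- beam (a joint): Tilt of the beam, rad: 0 level, positive = right pan low, negative = left pan (stone) low; stops at -0.12 and 0.12, starts on the -0.12 stop. Off the stops and untouched it settles in about 2 s at a tilt proportional to the imbalance, about 0.0036 rad per gram (per mm of poise travel). While the poise is pushed the beam leans up to 0.1 rad with the push: let go before reading.
- poise (a joint): Position of the sliding poise along the front bar, m: 0 = left end, 0.20 = right end; 1 mm to the right adds 1 g on the right-hand side. It stays where it is left; about 1.2 N slides it. Starts near the left end.
- poise_knob (a point): Centre of the poise's upright round black knob, 16 mm diameter, 36 mm tall (29 mm above the middle of the bar; 134 mm above the table with the beam level). It travels from 100 mm left to 100 mm right of the balance's middle. Below it a brass block, 26 mm along the bar, 22 mm wide and high, rides on the bar.
- bar_mid (a point): Middle of the graduated front bar, a steel bar 6 mm wide, 10 mm high and 264 mm long with 22 mm high end blocks. It runs parallel to the beam, 100 mm in front of it (balance -x), at axle height, and tilts with it.
- spindle_foot (a point): Centre of the top face of the right pan, at the foot of its upright brass spindle: 11 mm diameter, 66 mm tall, tip bevelled by 1 mm. Moves up and down with the pan, about 17 mm higher at the start than with the beam level. Pressed from above by more than the missing weight the pan gives way, to 17 mm below level, where it stops hard.
- spindle_tip (a point): Centre of the spindle's top end, 66 mm above spindle_foot.
- left_pan (a point): Centre of the top face of the left pan, on which the stone lies.
- stone: The find to be weighed: grey-brown round grinding stone, 89 mm across, 46 mm thick, lying flat on the left pan; origin at its centre. It weighs something between 660 and 790 g. Leave it there.
- w500: 500 g weight: plain bright steel ring (short cylinder with a hole right through), 50 mm diameter, 34.5 mm tall, straight vertical 13 mm hole; stands upright; origin at its centre, half-way up; z along its axis. 
- w100: 100 g weight: plain bright steel ring (short cylinder with a hole right through), 30 mm diameter, 22 mm tall, straight vertical 13 mm hole; stands upright; origin at its centre, half-way up; z along its axis. 
- w200: 200 g weight: plain bright steel ring (short cylinder with a hole right through), 38 mm diameter, 25.5 mm tall, straight vertical 13 mm hole; stands upright; origin at its centre, half-way up; z along its axis. Not needed, leave it.
- w50: 50 g weight: plain bright steel ring (short cylinder with a hole right through), 25 mm diameter, 17.5 mm tall, straight vertical 13 mm hole; stands upright; origin at its centre, half-way up; z along its axis. Not needed, leave it.
- weight_board: Fixed flat wooden board with dark green felt, 190 x 190 mm, top 10 mm above the table; origin under its middle. The four ring weights stand on it in a square of 74 mm pitch parallel to its edges, in any order.
- sherd_tray: Bystander: open cardboard tray with pot sherds, 150 x 110 x 40 mm, origin under its middle.
- hammerstone: Bystander: pale round stone, 68 mm across, 55 mm tall, origin under its middle.
- tape: Bystander: roll of tan tape lying flat, 96 mm across, 24 mm high, origin under its middle.
- brush: Bystander: small brush lying along its x.
- caliper: Bystander: caliper lying flat, 225 mm long along its y, 13 mm high.
Not all that is in view belongs to the job. Leave any orange or red look-alike of the w100 alone.

How it is judged:
On the way:
1. the 500 g and the 100 g weights both sit all the way down over the right pan's spindle (horizontal distance between each of w500, w100 and spindle_foot below 0.004 m and z of w500 in the frame of spindle_foot below 0.043 m and z of w100 in the frame of spindle_foot below 0.049 m), for 0.2 s.
At the end, for the whole second after the job is handed in: The 500 g and 100 g weights rest one on the other, fully down over the spindle of the right pan (either order), the stone still lies on the left pan (within 35 mm of its centre), and the released beam floats at rest within 0.02 rad of level (all of step 1 and horizontal distance between stone and left_pan below 0.035 m and value of joint beam between -0.02 and 0.02 rad and velocity of joint beam between -0.03 and 0.03 rad/s and linear speed of each of w500, w100 below 0.02 m/s); the robot touches nothing.
It fails at once if the robot's fingers push or squeeze any part of the balance, its poise included, with more than 15 N (contact force between the fingers and balance above 15 N).
It fails at once if a weight is dropped, jammed or pressed onto the balance with more than 25 N (contact force between any of w500, w100 and balance above 25 N or contact force between w500 and w100 above 25 N).
It fails at once if the stone is pushed across its pan (more than 35 mm from the centre) (not (horizontal distance between stone and left_pan below 0.035 m)).
It fails at once if another weight is moved by more than 20 mm, or another thing on the bench by more than 30 mm (distance of any of w200, w50 from where it was at the start of the episode above 0.02 m or distance of any of sherd_tray, hammerstone, tape, brush, caliper from where it was at the start of the episode above 0.03 m).
It also fails if it takes over 72 s, if anything falls off the work surface, if the arm or the gripper's body presses on something with over 40 N, if the wrist force passes 120 N, or if a joint passes its speed limit or range.

## Working session

There is one attempt and no reset: what is moved stays moved. The work goes in short steps, Python scripts to look and compute and a tool call to move; the robot and the scene stay as the last step left them, time stands still between calls to the robot, and variables do not carry over. Pictures are saved under pics/ and viewed, and the job is handed in when it is done.

Besides the shell and the picture viewer there is one more tool, called after ">>>" as name([rows], argument=value, ...), one row to a line, values as JSON. arm_command: Moves the arm, as the interface text tells. Its arguments: {"type":"object","properties":{"deltas":{"type":"array","items":{"type":"array","items":{"type":"number"}}},"newtons":{"type":"number"}},"required":["deltas"]}

```bash
ls; mkdir -p pics; python3 - <<'E'
from workcell import telemetry,cams,job,bot
import cv2
s=telemetry.observe()
for k,v in s.items(): print(k,v)
print(bot.tips_ahead,dir(bot))
for n in ["side","top","wrist"]:
    c=cams.get_calibration(n); print(n,c)
    cv2.imwrite(f"pics/{n}0.png",cams.grab_frame(n))
E
```

```text
pics
clock 0.0
qpos [ 1.2268148   0.52202705 -0.03632215  1.59999056  0.02118665  1.02106515
 -0.11279655]
qd [-0.00029157 -0.00137355  0.00138901 -0.00159335 -0.00142822 -0.0004103
  0.00129301]
joint_efforts [-5.98905142e-03 -9.27155042e+01  1.97800756e+00 -3.69957662e+01
  1.77996507e-02  8.13271705e-03 -5.13724444e-05]
position [ 0.1688697  -0.60143981  0.24772388]
tool_rot [-3.14048910e+00  6.85395865e-05  2.73763185e-01]
force [-0.91761316 -0.31543545 -0.06015372]
moment [-0.01855684 -0.00888876  0.02584497]
grip_width 0.08526771060054089
0.017 ['IKError', '__class__', '__delattr__', '__dict__', '__dir__', '__doc__', '__eq__', '__format__', '__ge__', '__getattribute__', '__getstate__', '__gt__', '__hash__', '__init__', '__init_subclass__', '__le__', '__lt__', '__module__', '__ne__', '__new__', '__reduce__', '__reduce_ex__', '__repr__', '__setattr__', '__sizeof__', '__str__', '__subclasshook__', '__weakref__', 'tips_ahead']
side {'fx': 404.62313047919906, 'fy': 404.62313047919906, 'cx': 314.9114604992815, 'cy': 201.41861024673594, 'k1': 0.019192948092310598, 'R': array([[ 0.9409
[... 201 characters left out ...]
752956490854, 'fy': 447.72752956490854, 'cx': 317.14235991322926, 'cy': 195.3793443033827, 'k1': -0.09388518219145467, 'R': array([[ 0.01479241, -0.99967871,  0.02058289],
       [-0.98169641, -0.01842925, -0.18955874],
       [ 0.18987716, -0.01740211, -0.98165362]]), 't': array([-0.00732017,  0.61055284,  1.61937616])}
wrist {'fx': 306.11550927741416, 'fy': 306.11550927741416, 'cx': 319.4063433792006, 'cy': 198.0385859052855, 'k1': 0.0024812682766907077, 'R': array([[ 2.70768373e-01, -9.62644318e-01, -6.36713440e-04],
       [-9.17999051e-01, -2.58409727e-01,  3.00835763e-01],
       [-2.89762371e-01, -8.08723076e-02, -9.53675751e-01]]), 't': array([-0.62425273, -0.04103271,  0.3805288 ])}
```

View pics/side0.png

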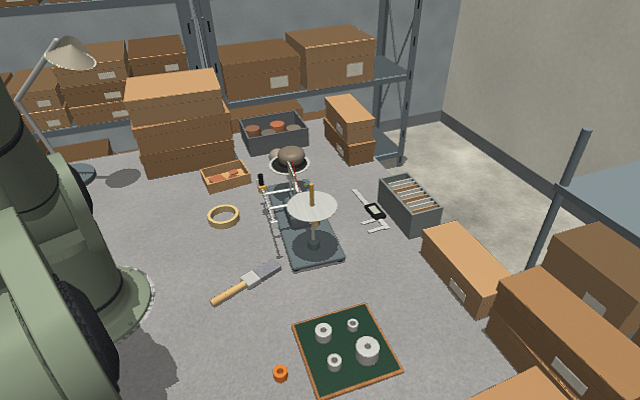

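View pics/top0.png

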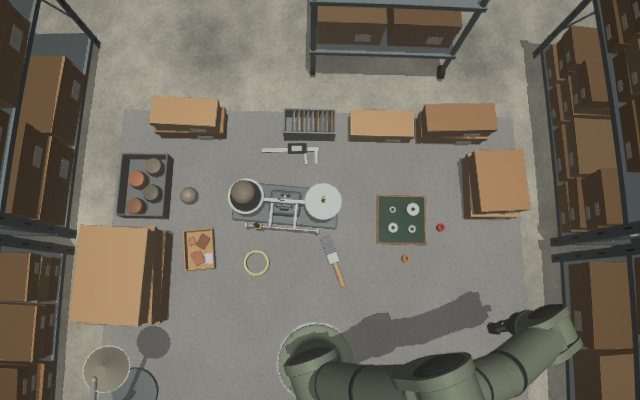

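View pics/wrist0.png

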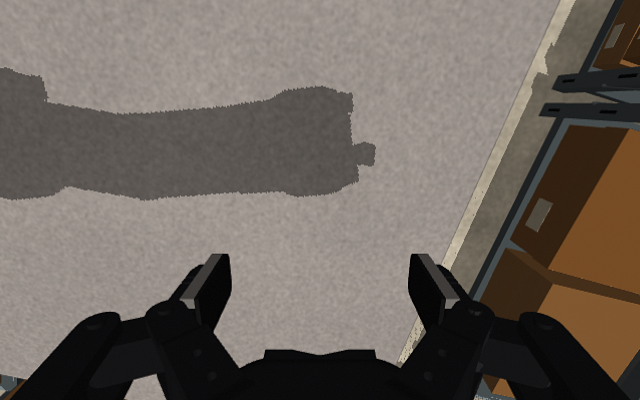

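Side view: the board with four rings is at (347,350), an orange look-alike at (280,373), and the balance at (300,210). The top view shows the board at (400,220), look-alikes at (440,227) and (405,258), the stone at (245,192) and the right pan at (323,202).

```bash
cat > h.py <<'E'
import numpy as np, cv2
from workcell import telemetry,cams,job,bot
from scipy.spatial.transform import Rotation as Ro
def slopes(c,uv):
    uv=np.atleast_2d(np.asarray(uv,float))
    K=np.array([[c['fx'],0,c['cx']],[0,c['fy'],c['cy']],[0,0,1]])
    return cv2.undistortPoints(uv.reshape(-1,1,2),K,np.array([c['k1'],0,0,0,0.])).reshape(-1,2)
def ray(c,uv):
    s=slopes(c,uv); d=np.c_[s,np.ones(len(s))]@c['R']   # R^T d
    o=-c['R'].T@c['t']; return o,d/np.linalg.norm(d,axis=1,keepdims=True)
def onz(c,uv,z):
    o,d=ray(c,uv); return o+d*((z-o[2])/d[:,2])[:,None]
def tri(c1,u1,c2,u2):
    o1,d1=ray(c1,u1);o2,d2=ray(c2,u2);d1=d1[0];d2=d2[0]
    A=np.c_[d1,-d2];x=np.linalg.lstsq(A,o2-o1,rcond=None)[0]
    p,q=o1+d1*x[0],o2+d2*x[1];return (p+q)/2,np.linalg.norm(p-q)
def proj(c,X):
    X=np.atleast_2d(np.asarray(X,float));K=np.array([[c['fx'],0,c['cx']],[0,c['fy'],c['cy']],[0,0,1]])
    return cv2.projectPoints(X,cv2.Rodrigues(c['R'])[0],c['t'],K,np.array([c['k1'],0,0,0,0.]))[0].reshape(-1,2)
def crop(im,x0,y0,x1,y1,k,name):
    cv2.imwrite(f"pics/{name}.png",cv2.resize(im[y0:y1,x0:x1],None,fx=k,fy=k,interpolation=cv2.INTER_CUBIC))
E
python3 - <<'E'
from h import *
t=cv2.imread('pics/top0.png');s=cv2.imread('pics/side0.png')
crop(t,370,180,470,280,6,'tb');crop(t,210,160,350,250,5,'tbal')
crop(s,240,140,360,270,4.5,'sbal');crop(s,270,300,410,400,5,'sb')
E
```

```text
(no output)
```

View pics/tb.png

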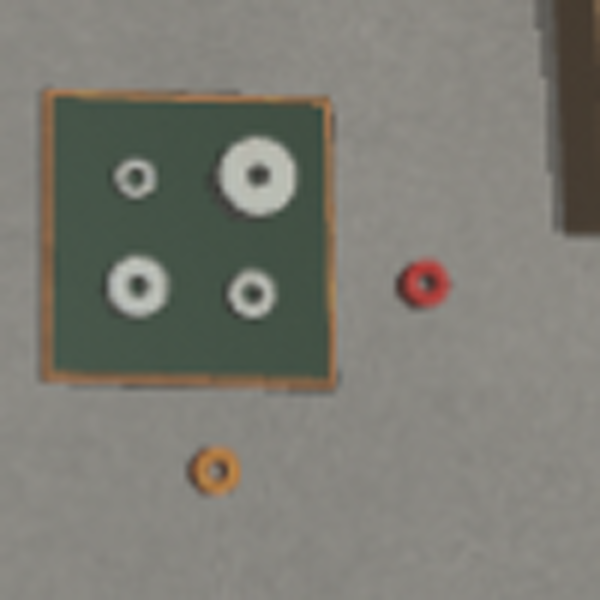

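View pics/tbal.png

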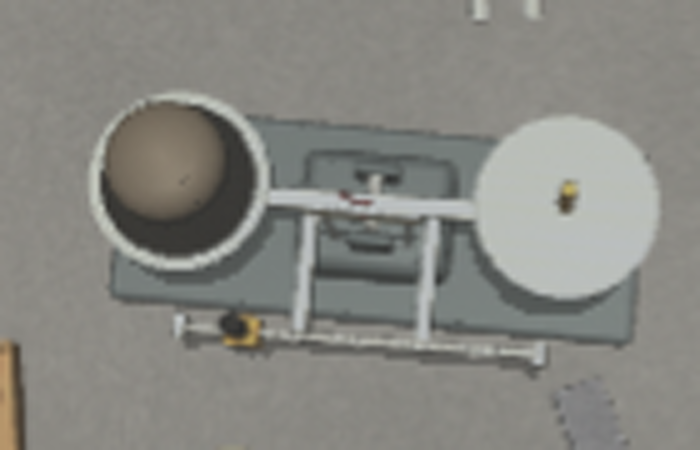

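View pics/sbal.png

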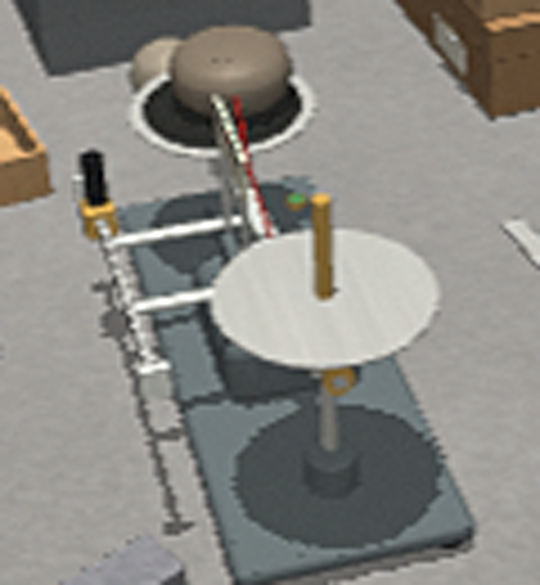

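View pics/sb.png

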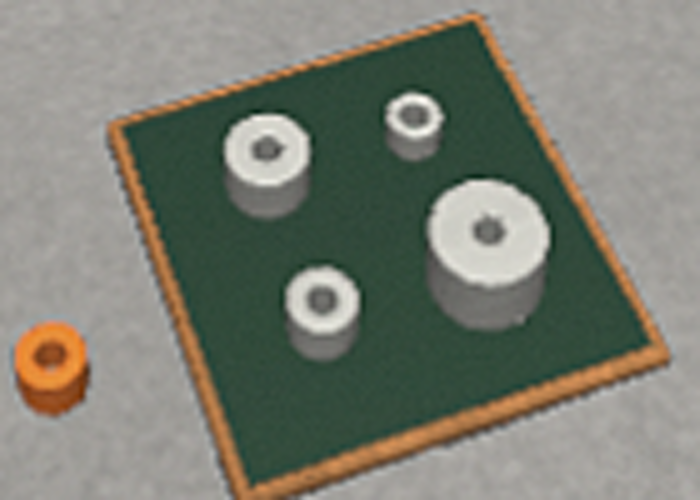

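In the enlarged top crop the four bright steel rings on the board are:
- w500: largest, full-image (413,209)
- w200: (393,228)
- w100: second smallest, (412,229)
- w50: smallest, (392,210)

The red (441,227) and orange (406,258) rings stand off the board and are look-alikes, so I leave them. Now I'll measure.

```bash
python3 - <<'E'
from h import *
t=cv2.imread('pics/top0.png');s=cv2.imread('pics/side0.png')
ct=cams.get_calibration('top');cs=cams.get_calibration('side')
def blobs(im,x0,y0,x1,y1):
    g=im[y0:y1,x0:x1]; hsv=cv2.cvtColor(g,cv2.COLOR_BGR2HSV)
    m=((hsv[...,2]>135)&(hsv[...,1]<60)).astype(np.uint8)
    cn,_=cv2.findContours(m,cv2.RETR_EXTERNAL,cv2.CHAIN_APPROX_NONE)
    out=[]
    for c in cn:
        if len(c)>=8:
            (a,b),ax,an=cv2.fitEllipse(c); out.append((a+x0,b+y0,ax,cv2.contourArea(c)))
    return out
hs={'50':.0275,'100':.032,'200':.0355,'500':.0445}
B=blobs(t,378,197,424,243);print(B)
for b in B:
    print(b[:2],[ (k,onz(ct,b[:2],h)[0].round(4)) for k,h in hs.items()])
B=blobs(s,300,312,392,385);print(B)
for b in B:
    print(b[:2],[ (k,onz(cs,b[:2],h)[0].round(4)) for k,h in hs.items()])
# spindle tip etc
print('tip',tri(ct,(210+568/5,160+184/5),cs,(240+321/4.5,140+197/4.5)))
print('foot',tri(ct,(210+565/5,160+208/5),cs,(240+325/4.5,140+296/4.5)))
print('knob top',tri(ct,(210+233/5,160+323/5),cs,(240+92/4.5,140+155/4.5)))
print('bar L end',onz(ct,(210+180/5,160+326/5),.102+.0),'R',onz(ct,(210+539/5,160+354/5),.12))
print('base corners',onz(ct,[(210+110/5,160+297/5),(210+632/5,160+342/5),(210+650/5,160+160/5)],.0))
E
```

```text
[(411.5609550476074, 228.599214553833, (6.650274276733398, 6.886768817901611), 33.5), (392.56351375579834, 227.29181671142578, (8.805763244628906, 9.098748207092285), 61.0), (392.29820728302, 209.29880142211914, (5.088709831237793, 5.8332109451293945), 21.5), (412.605224609375, 208.86701679229736, (11.378585815429688, 12.092133522033691), 106.5)]
(411.5609550476074, 228.599214553833) [('50', array([ 0.4948, -0.3582,  0.0275])), ('100', array([ 0.4943, -0.3571,  0.032 ])), ('200', array([ 0.4939, -0.3563,  0.0355])), ('500', array([ 0.4928, -0.3542,  0.0445]))]
(392.56351375579834, 227.29181671142578) [('50', array([ 0.4987, -0.2854,  0.0275])), ('100', array([ 0.4982, -0.2846,  0.032 ])), ('200', array([ 0.4978, -0.2839,  0.0355])), ('500', array([ 0.4966, -0.2822,  0.0445]))]
(392.29820728302, 209.29880142211914) [('50', array([ 0.5678, -0.2855,  0.0275])), ('100', array([ 0.5671, -0.2846,  0.032 ])), ('200', array([ 0.5665, -0.284 ,  0.0355])), ('500', array([ 0.565 , -0.2822,  0.0445]))]
(412.605224609375, 208.86701679229736) [('50', array([ 0.5708, -0.364 ,  0.0275])), ('100', ar
[... 2386 characters left out ...]
4, 315.2856025695801) [('50', array([ 0.4802, -0.2283,  0.0275])), ('100', array([ 0.4793, -0.2316,  0.032 ])), ('200', array([ 0.4785, -0.2342,  0.0355])), ('500', array([ 0.4766, -0.2409,  0.0445]))]
tip (array([ 0.57152266, -0.01553737,  0.23560379]), np.float64(0.0007487599055661351))
foot (array([ 0.56938374, -0.01621902,  0.1680735 ]), np.float64(0.0034310986680716003))
knob top (array([0.48738167, 0.21505843, 0.14379997]), np.float64(0.0032511362821065946))
bar L end [[0.48802964 0.25821267 0.102     ]] R [[ 4.70486786e-01 -2.28837267e-04  1.20000000e-01]]
base corners [[ 0.52183964  0.32742017  0.        ]
 [ 0.49442618 -0.07382648  0.        ]
 [ 0.63696279 -0.08687314  0.        ]]
```

```bash
cat >> h.py <<'E'
def plan(p,yaw=0.0,full=True):
    s=telemetry.observe();Rc=Ro.from_euler('xyz',s['tool_rot'])
    Rt=Ro.from_euler('xyz',[np.pi,0,yaw])
    d=Rc.inv().apply(np.array(p)-s['position'])/.15; w=(Rc.inv()*Rt).as_rotvec()/(np.pi/4)
    print('t',round(s['clock'],2),'pos',s['position'].round(4),'rot',s['tool_rot'].round(4),'F',s['force'].round(1),'w',round(s['grip_width'],4))
    print('  delta',d.round(4),'turn',w.round(4))
E
python3 - <<'E'
from h import *
c=cams.get_calibration('wrist');s=telemetry.observe();Rc=Ro.from_euler('xyz',s['tool_rot'])
o=-c['R'].T@c['t'];print('cam in tool',Rc.inv().apply(o-s['position']).round(4));print((Rc.inv().as_matrix()@c['R'].T).round(3))
plan((0.50,-0.36,0.26))
E
```

```text
cam in tool [ 0.0757 -0.0004 -0.127 ]
[[ 0.001 -0.954 -0.301]
 [ 1.     0.     0.   ]
 [-0.    -0.301  0.954]]
t 0.15 pos [ 0.1689 -0.6015  0.2479] rot [-3.1408e+00  1.0000e-04  2.7370e-01] F [-0.8  0.1 -0.6] w 0.0855
  delta [ 2.5606 -0.9537 -0.0801] turn [-1.000e-03  2.000e-04  3.485e-01]
```

>>> arm_command([
  [0.5,1,-0.37,0,0,0,0],
  [0.5,1,-0.37,0,0,0,0],
  [0.5,1,-0.37,0,0,0,0],
], newtons=30)

```text
clock: 0.52
position: [0.301, -0.5055, 0.2482]
tool_rot: [-3.141, -0.001, 0.277]
force: [-0.8, -0.5, -0.2]
grip_width: 0.0641
```

>>> arm_command([
  [0.5,1,-0.37,0,0,0,0],
  [0.5,1,-0.37,0,0,0,0],
  [0.5,1,-0.37,0,0,0,0],
])

```text
clock: 0.9
position: [0.4304, -0.4112, 0.2482]
tool_rot: [-3.141, -0.001, 0.277]
force: [-0.5, -0.4, 0.0]
grip_width: 0.0638
```

>>> arm_command([
  [0.5,0.56,-0.21,-0.05,0,0,0.35],
  [0.5,0.56,-0.21,-0.05,0,0,0.35],
  [0.5,0.56,-0.21,-0.05,0,0,0.35],
  [0.5,0.56,-0.21,-0.05,0,0,0.35],
])

```text
clock: 1.4
position: [0.4994, -0.3613, 0.2555]
tool_rot: [3.141, 0.001, -0.001]
force: [-0.6, -0.9, 0.5]
grip_width: 0.0638
```

```bash
python3 - <<'E'
from h import *
plan((0.50,-0.36,0.26))
cv2.imwrite('pics/w1.png',cams.grab_frame('wrist'))
E
```

```text
t 1.4 pos [ 0.4994 -0.3613  0.2555] rot [ 3.1414e+00  8.0000e-04 -7.0000e-04] F [-0.6 -0.9  0.5] w 0.0638
  delta [ 0.004  -0.0085 -0.0297] turn [ 0.0002  0.001  -0.0008]
```

View pics/w1.png

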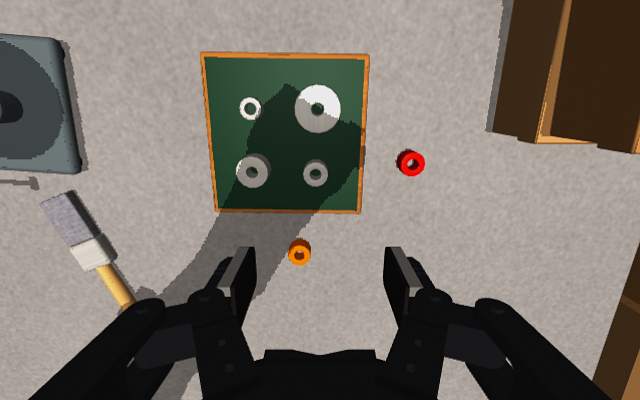

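The wrist view shows w500 at (318,108), w100 at (315,173), w200 at (253,171) and w50 at (250,108). The orange ring is at (300,252) and the red one at (411,163).

```bash
cat >> h.py <<'E'
def dark_hole(im,u,v,r=9):
    "centroid weight of dark hole inside ring, around u,v"
    u,v=int(round(u)),int(round(v)); k=4
    g=cv2.cvtColor(im,cv2.COLOR_BGR2GRAY)[v-r:v+r+1,u-r:u+r+1]
    g=cv2.resize(g,None,fx=k,fy=k,interpolation=cv2.INTER_CUBIC)
    th,m=cv2.threshold(g,0,255,cv2.THRESH_BINARY_INV+cv2.THRESH_OTSU)
    n,l,st,ce=cv2.connectedComponentsWithStats(m)
    c0=(g.shape[0]-1)/2
    i=min(range(1,n),key=lambda j:np.hypot(*(ce[j]-c0)))
    return (ce[i]+.5)/k-.5+[u-r,v-r],st[i][4]/k/k
E
python3 - <<'E'
from h import *
im=cv2.imread('pics/w1.png');c=cams.get_calibration('wrist')
for n,uv,z,r in (('500',(318,108),.0445,9),('100',(315,173),.032,7)):
    h,a=dark_hole(im,*uv,r);print(n,h,a,onz(c,h,z))
crop(im,230,80,350,200,5,'w1c')
E
```

```text
500 [316.91802832 109.1454793 ] 143.4375 [[ 0.56684283 -0.35918188  0.0445    ]]
100 [315.06475332 173.85871284] 98.8125 [[ 0.49371507 -0.35665575  0.032     ]]
```

View pics/w1c.png

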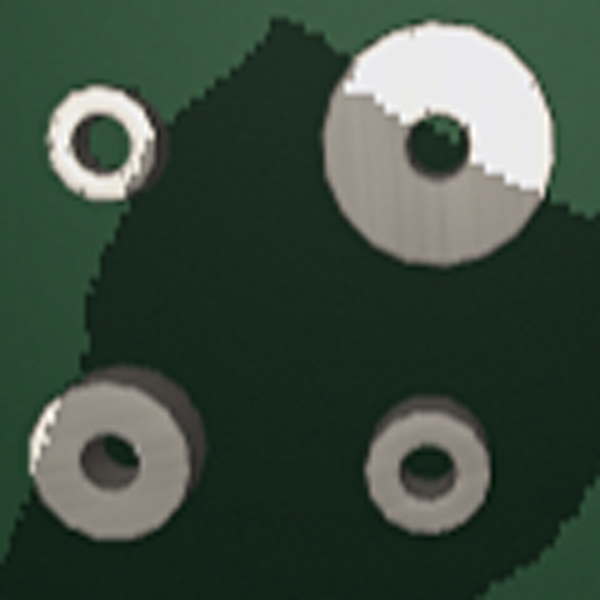

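w500 crop: its outline centre is (317.6,109.0), and the wrist, top and side estimates agree within about 1 mm. Going in.

>>> arm_command([
  [0.5,0.452,-0.012,0.3,0,0,0],
  [0.5,0.452,-0.012,0.6,0,0,0],
  [0.5,0.452,-0.012,0.95,0,0,0],
  [0.5,0.452,-0.012,0.95,0,0,0],
])

```text
clock: 1.95
position: [0.5652, -0.3589, 0.1099]
tool_rot: [-3.139, 0.006, -0.002]
force: [0.3, -0.3, 1.1]
grip_width: 0.0637
```

```bash
python3 - <<'E'
from h import *
plan((0.5672,-0.3595,0.031))
im=cams.grab_frame('wrist');cv2.imwrite('pics/w2.png',im)
E
```

```text
t 1.95 pos [ 0.5652 -0.3589  0.1099] rot [-3.1386e+00  6.1000e-03 -1.9000e-03] F [ 0.3 -0.3  1.1] w 0.0637
  delta [0.0163 0.0056 0.526 ] turn [-0.0038  0.0077 -0.0025]
```

View pics/w2.png

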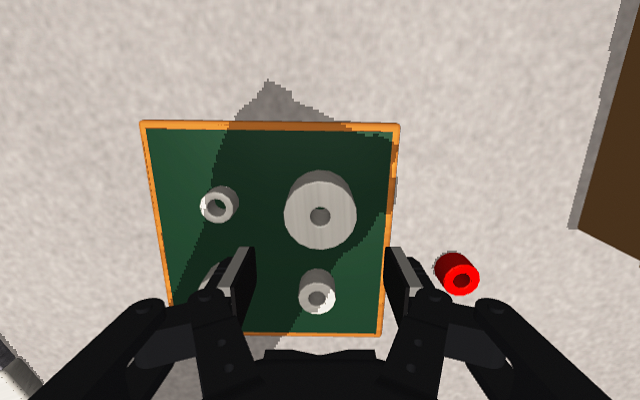

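>>> arm_command([
  [0.5,0.0,0.0,0.15,0,0,0],
  [0.5,0.0,0.0,0.3,0,0,0],
  [0.5,0.0,0.0,0.4,0,0,0],
  [0.5,0.0,0.0,0.4,0,0,0],
  [0.5,0.0,0.0,0.4,0,0,0],
])

```text
clock: 2.62
position: [0.5685, -0.3595, 0.0548]
tool_rot: [3.141, -0.001, -0.001]
force: [-0.4, -0.1, 1.1]
grip_width: 0.0639
```

```bash
python3 - <<'E'
from h import *
plan((0.5672,-0.3595,0.031))
E
```

```text
t 2.62 pos [ 0.5685 -0.3595  0.0548] rot [ 3.1407e+00 -1.5000e-03 -1.3000e-03] F [-0.4 -0.1  1.1] w 0.0639
  delta [-0.0087 -0.0004  0.1585] turn [ 0.0011 -0.0019 -0.0017]
```

>>> arm_command([
  [0.5,-0.008,0.0,0.08,0,0,0],
  [0.5,-0.008,0.0,0.15,0,0,0],
  [0.5,-0.008,0.0,0.15,0,0,0],
  [-0.3,-0.008,0.0,0.15,0,0,0],
  [-0.3,-0.008,0.0,0.15,0,0,0],
  [-0.3,-0.008,0.0,0.15,0,0,0],
  [-0.3,-0.008,0.0,0.15,0,0,0],
], newtons=40)

```text
clock: 3.5
position: [0.5667, -0.359, 0.031]
tool_rot: [3.142, 0.0, -0.001]
force: [-0.8, 1.2, 1.8]
grip_width: 0.0496
```

```bash
python3 - <<'E'
from h import *
plan((0.5672,-0.3595,0.031))
im=cams.grab_frame('wrist');cv2.imwrite('pics/w3.png',im)
E
```

```text
t 3.5 pos [ 0.5667 -0.359   0.031 ] rot [ 3.1416e+00  0.0000e+00 -1.1000e-03] F [-0.8  1.2  1.8] w 0.0496
  delta [ 0.0032  0.0034 -0.0002] turn [ 0.      0.     -0.0015]
```

View pics/w3.png

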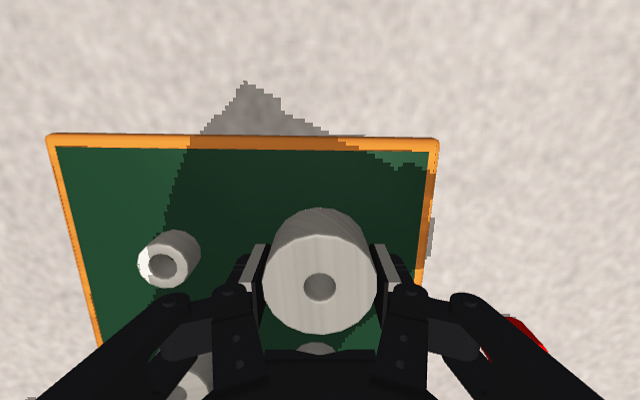

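w500 is gripped (49.6 mm) with its hole at (319,286). Lifting and carrying.

>>> arm_command([
  [-0.3,0,0,-0.1,0,0,0],
  [-0.3,0,0,-0.4,0,0,0],
  [-0.3,0,0,-0.8,0,0,0],
  [-0.3,0,0,-1,0,0,0],
])

```text
clock: 4.05
position: [0.5675, -0.3595, 0.185]
tool_rot: [3.14, -0.003, -0.001]
force: [0.3, 0.1, -5.3]
grip_width: 0.0495
```

>>> arm_command([
  [-0.3,-0.2,-0.1,-0.4,0,0,0],
  [-0.3,-0.4,-0.4,-0.7,0,0,0],
  [-0.3,-0.47,-0.75,-0.75,0,0,0],
  [-0.3,-0.47,-1,-0.75,0,0,0],
])

```text
clock: 4.55
position: [0.4957, -0.207, 0.2958]
tool_rot: [3.141, -0.003, -0.001]
force: [1.0, -0.8, -5.7]
grip_width: 0.0492
```

>>> arm_command([
  [-0.3,0,-0.3,0,0,0,0],
  [-0.3,0,-0.65,0,0,0,0],
  [-0.3,0,-1,0,0,0,0],
  [-0.3,0,-1,0,0,0,0],
  [-0.3,0,-1,0,0,0,0],
])

```text
clock: 5.18
position: [0.4965, -0.0592, 0.2939]
tool_rot: [3.141, -0.001, -0.001]
force: [1.1, -0.0, -5.6]
grip_width: 0.0496
```

```bash
python3 - <<'E'
from h import *
plan((0.5,-0.0155,0.29))
c=cams.get_calibration('wrist');print(proj(c,[[.571,-.0155,.235]]))
im=cams.grab_frame('wrist');cv2.imwrite('pics/w4.png',im)
E
```

```text
t 5.17 pos [ 0.4965 -0.0592  0.2939] rot [ 3.1412e+00 -6.0000e-04 -1.0000e-03] F [ 1.1 -0.  -5.6] w 0.0496
  delta [ 0.0233 -0.2913  0.0257] turn [ 0.0005 -0.0007 -0.0013]
[[243.85420055 103.43915338]]
```

View pics/w4.png

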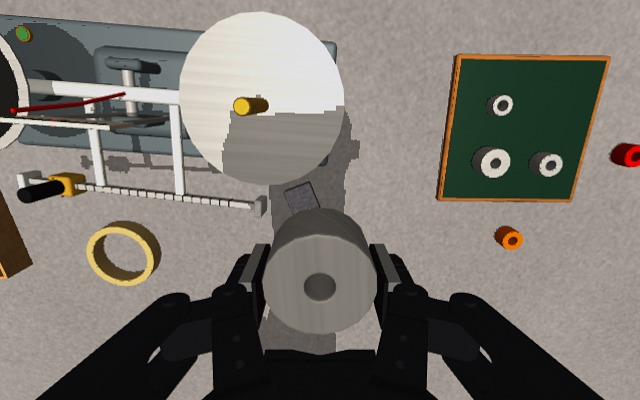

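The spindle tip shows at (241,105), where (244,103) was predicted. Centring laterally before I measure.

>>> arm_command([
  [-0.3,0.02,-0.15,0,0,0,0],
  [-0.3,0.02,-0.29,0,0,0,0],
  [-0.3,0.02,-0.29,0,0,0,0],
  [-0.3,0.02,-0.29,0,0,0,0],
])

```text
clock: 5.72
position: [0.4996, -0.0166, 0.2934]
tool_rot: [3.141, 0.0, -0.003]
force: [-0.3, -0.9, -4.9]
grip_width: 0.0493
```

```bash
python3 - <<'E'
from h import *
plan((0.5,-0.0155,0.29))
c=cams.get_calibration('wrist');print(proj(c,[[.571,-.0155,.235],[.571,-.0155,.168]]))
im=cams.grab_frame('wrist');cv2.imwrite('pics/w5.png',im)
im2=cams.grab_frame('wrist');plan((0.5,-0.0155,0.29))
crop(im,280,70,360,150,5,'w5a');crop(im,255,200,385,340,4,'w5b')
E
```

```text
t 5.72 pos [ 0.4996 -0.0166  0.2934] rot [ 3.1412e+00  0.0000e+00 -2.6000e-03] F [-0.3 -0.9 -4.9] w 0.0493
  delta [ 0.0026 -0.0075  0.0225] turn [ 0.0006  0.     -0.0034]
[[317.05422584 109.02220828]
 [317.61927095 107.03299896]]
t 5.83 pos [ 0.4996 -0.0165  0.2933] rot [ 3.1413e+00 -0.0000e+00 -2.7000e-03] F [-0.5 -0.1 -5.7] w 0.0493
  delta [ 0.0026 -0.0068  0.0222] turn [ 0.0004 -0.     -0.0035]
```

View pics/w5a.png

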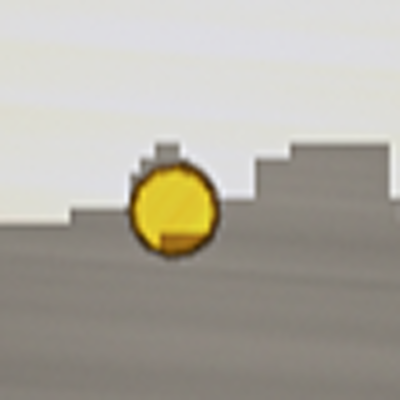

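View pics/w5b.png

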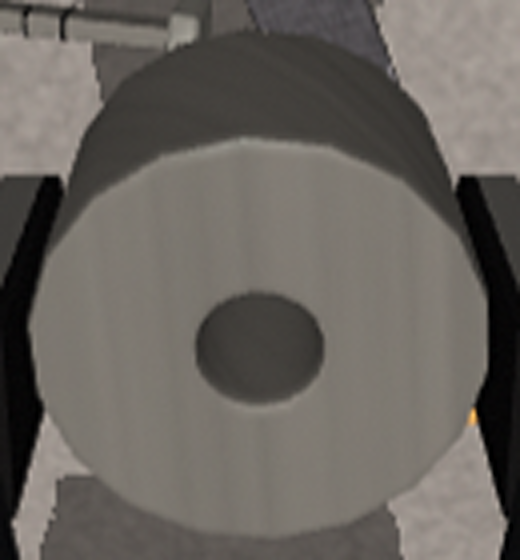

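```bash
python3 - <<'E'
from h import *
c=cams.get_calibration('wrist');s=telemetry.observe()
tip=onz(c,(314.5,111.6),.2328)[0];print('tip',tip, 'at .2356',onz(c,(314.5,111.6),.2356)[0])
zr=s['position'][2]+.0135
ring=onz(c,(319.6,286.5),zr)[0];print('ring',ring,'minus TCP',ring-s['position'])
# outline ellipse check from pic: left (30),right(487), top 140,bottom 537
print('outline', onz(c,(255+(258.5+.5)/4-.5,200+(338.5+.5)/4-.5),zr)[0]-s['position'])
print('needed shift',tip-ring)
print(onz(c,[(255+258/4,200+140/4),(255+258/4,200+537/4),(255+30/4,284.5),(255+487/4,284.5)],zr)-s['position'])
E
```

```text
tip [ 0.56949839 -0.01386223  0.2328    ] at .2356 [ 0.56958314 -0.0139041   0.2356    ]
ring [ 0.49968802 -0.01663847  0.30683663] minus TCP [ 7.35203931e-05 -1.27851428e-04  1.35000000e-02]
outline [1.18117855e-03 1.91745639e-05 1.35000000e-02]
needed shift [ 0.06981037  0.00277625 -0.07403663]
[[ 2.40880482e-02 -1.38112867e-04  1.35000000e-02]
 [-2.48209265e-02 -3.00732480e-05  1.35000000e-02]
 [ 1.12641957e-03  2.42394162e-02  1.35000000e-02]
 [ 9.96899368e-04 -2.45262736e-02  1.35000000e-02]]
```

>>> arm_command([
  [-0.3,0.2,-0.01,0,0,0,0],
  [-0.3,0.4,-0.018,0.05,0,0,0],
  [-0.3,0.465,-0.018,0.1,0,0,0],
  [-0.3,0.465,-0.018,0.15,0,0,0],
  [-0.3,0.465,-0.018,0.2,0,0,0],
  [-0.3,0.465,-0.018,0.2,0,0,0],
  [-0.3,0.465,-0.018,0.2,0,0,0],
])

```text
clock: 6.7
position: [0.5693, -0.0128, 0.2637]
tool_rot: [-3.142, -0.0, -0.001]
force: [0.0, 0.3, -4.1]
grip_width: 0.0493
```

```bash
python3 - <<'E'
from h import *
plan((0.5694,-0.0137,0.256))
for n in ('side','top'):
    im=cams.grab_frame(n);cv2.imwrite(f'pics/{n}6.png',im)
    p=proj(cams.get_calibration(n),[[.569,-.014,.24]])[0].astype(int);print(p)
    crop(im,p[0]-40,p[1]-50,p[0]+40,p[1]+50,5,n+'6c')
E
```

```text
t 6.7 pos [ 0.5693 -0.0128  0.2637] rot [-3.1416e+00 -5.0000e-04 -1.2000e-03] F [ 0.   0.3 -4.1] w 0.0493
  delta [0.0008 0.0058 0.0513] turn [-0.     -0.0006 -0.0015]
[310 182]
[323 197]
```

View pics/side6c.png

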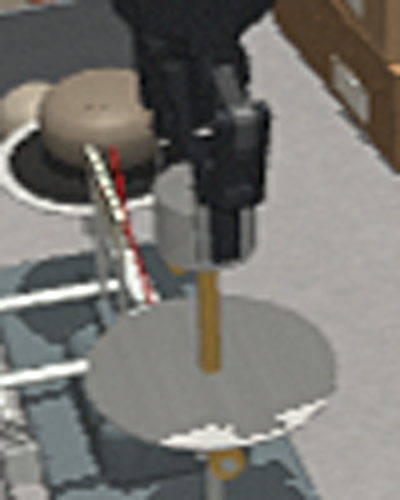

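View pics/top6c.png

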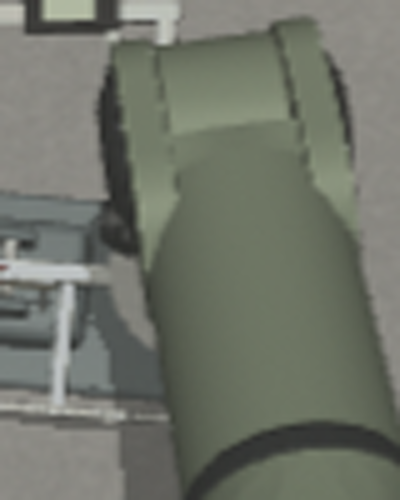

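>>> arm_command([
  [-0.3,0.0,0.006,0.03,0,0,0],
  [-0.3,0.0,0.006,0.05,0,0,0],
  [-0.3,0.0,0.006,0.07,0,0,0],
  [-0.3,0.0,0.006,0.09,0,0,0],
  [-0.3,0.0,0.006,0.09,0,0,0],
])

```text
clock: 7.42
position: [0.5693, -0.0137, 0.2495]
tool_rot: [3.142, 0.0, -0.001]
force: [-0.2, 0.2, -5.1]
grip_width: 0.0495
```

```bash
python3 - <<'E'
from h import *
plan((0.5694,-0.0137,0.256))
for n in ('side',):
    im=cams.grab_frame(n);cv2.imwrite(f'pics/{n}7.png',im)
    p=proj(cams.get_calibration(n),[[.569,-.014,.24]])[0].astype(int);print(p)
    crop(im,p[0]-40,p[1]-50,p[0]+40,p[1]+50,6,n+'7c')
E
```

```text
t 7.42 pos [ 0.5693 -0.0137  0.2495] rot [ 3.1416e+00  4.0000e-04 -1.1000e-03] F [-0.2  0.2 -5.1] w 0.0495
  delta [ 0.0007  0.     -0.0431] turn [ 0.      0.0005 -0.0014]
[310 182]
```

View pics/side7c.png

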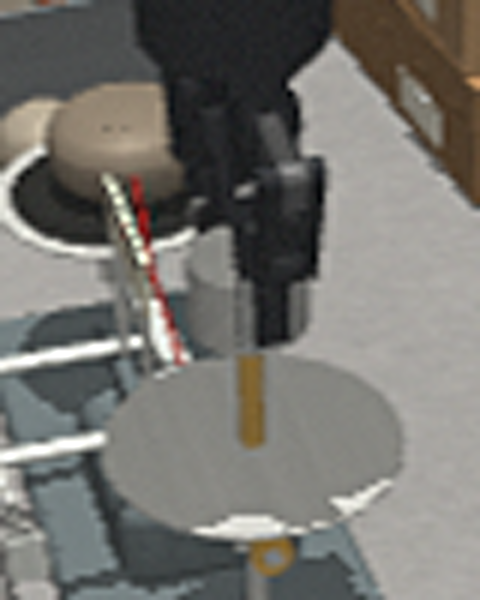

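No added force 4 mm past the tip height, and the side view shows the ring over the spindle with the pan unmoved, so it has threaded. Lowering slowly.

>>> arm_command([
  [-0.3,0.0,0.0,0.03,0,0,0],
  [-0.3,0.0,0.0,0.06,0,0,0],
  [-0.3,0.0,0.0,0.1,0,0,0],
  [-0.3,0.0,0.0,0.14,0,0,0],
  [-0.3,0.0,0.0,0.14,0,0,0],
])

```text
clock: 8.1
position: [0.5691, -0.0137, 0.2282]
tool_rot: [-3.142, 0.001, -0.001]
force: [-1.5, 1.0, -3.9]
grip_width: 0.0492
```

>>> arm_command([
  [-0.3,0.0,0.0,0.04,0,0,0],
  [-0.3,0.0,0.0,0.08,0,0,0],
  [-0.3,0.0,0.0,0.12,0,0,0],
  [-0.3,0.0,0.0,0.15,0,0,0],
  [-0.3,0.0,0.0,0.15,0,0,0],
])

```text
clock: 8.72
position: [0.5692, -0.0137, 0.2059]
tool_rot: [-3.142, 0.001, -0.001]
force: [0.4, 1.2, -4.7]
grip_width: 0.0494
```

```bash
python3 - <<'E'
from h import *
plan((0.5694,-0.0137,0.1878))
for n in ('side',):
    im=cams.grab_frame(n);cv2.imwrite(f'pics/{n}8.png',im)
    p=proj(cams.get_calibration(n),[[.569,-.014,.24]])[0].astype(int);print(p)
    crop(im,p[0]-40,p[1]-50,p[0]+40,p[1]+50,6,n+'8c')
E
```

```text
t 8.72 pos [ 0.5692 -0.0137  0.2059] rot [-3.1416e+00  6.0000e-04 -1.2000e-03] F [ 0.4  1.2 -4.7] w 0.0494
  delta [ 1.300e-03 -1.000e-04  1.207e-01] turn [-0.      0.0008 -0.0015]
[310 182]
```

View pics/side8c.png

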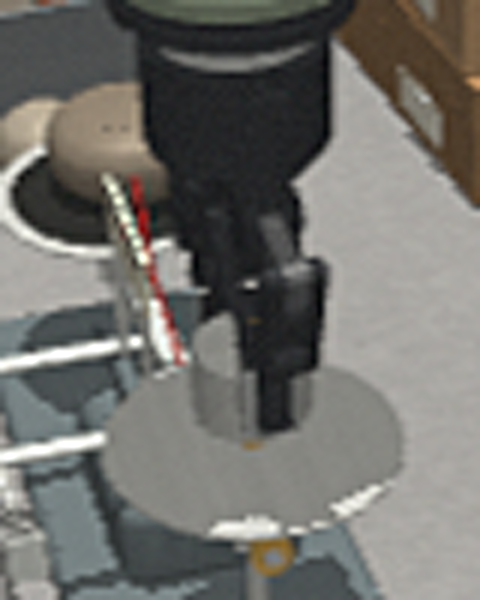

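>>> arm_command([
  [-0.3,0.0,0.0,0.03,0,0,0],
  [-0.3,0.0,0.0,0.06,0,0,0],
  [-0.3,0.0,0.0,0.09,0,0,0],
  [-0.3,0.0,0.0,0.1,0,0,0],
  [-0.3,0.0,0.0,0.1,0,0,0],
])

```text
clock: 9.4
position: [0.5694, -0.0137, 0.1912]
tool_rot: [-3.142, 0.0, -0.001]
force: [0.1, 0.3, -4.5]
grip_width: 0.0494
```

>>> arm_command([
  [-0.3,0.0,0.0,0.01,0,0,0],
  [-0.3,0.0,0.0,0.02,0,0,0],
  [-0.3,0.0,0.0,0.02,0,0,0],
])

```text
clock: 9.78
position: [0.5695, -0.0138, 0.1884]
tool_rot: [3.142, -0.0, -0.001]
force: [0.3, -0.6, -1.2]
grip_width: 0.0492
```

>>> arm_command([
  [-0.3,0.0,0.0,0.002,0,0,0],
  [-0.3,0.0,0.0,0.002,0,0,0],
])

```text
clock: 10.02
position: [0.5695, -0.0138, 0.1881]
tool_rot: [3.142, -0.0, -0.001]
force: [-0.5, -1.6, 0.4]
grip_width: 0.0495
```

>>> arm_command([
  [0.25,0.0,0.0,0.0,0,0,0],
  [0.35,0.0,0.0,0.0,0,0,0],
  [0.4,0.0,0.0,0.0,0,0,0],
  [0.4,0.0,0.0,0.0,0,0,0],
])

```text
clock: 10.52
position: [0.5694, -0.0137, 0.188]
tool_rot: [-3.142, -0.0, -0.001]
force: [-0.0, 0.8, 1.3]
grip_width: 0.0597
```

```bash
python3 - <<'E'
from h import *
plan((0.5694,-0.0137,0.1878))
for n in ('side',):
    im=cams.grab_frame(n);cv2.imwrite(f'pics/{n}9.png',im)
    p=proj(cams.get_calibration(n),[[.569,-.014,.24]])[0].astype(int);print(p)
    crop(im,p[0]-40,p[1]-50,p[0]+40,p[1]+50,6,n+'9c')
im=cams.grab_frame('wrist');cv2.imwrite('pics/w9.png',im)
E
```

```text
t 10.53 pos [ 0.5694 -0.0137  0.188 ] rot [-3.1415e+00 -1.0000e-04 -1.1000e-03] F [-0.   0.8  1.3] w 0.0597
  delta [-0.0001  0.0003  0.0016] turn [-0.0001 -0.0001 -0.0014]
[310 182]
```

View pics/side9c.png

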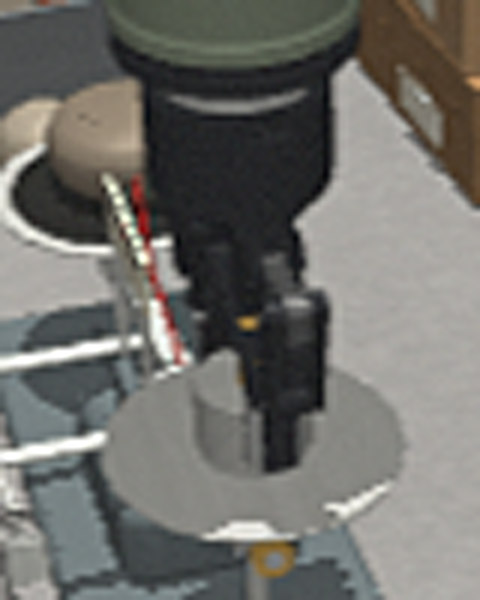

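View pics/w9.png

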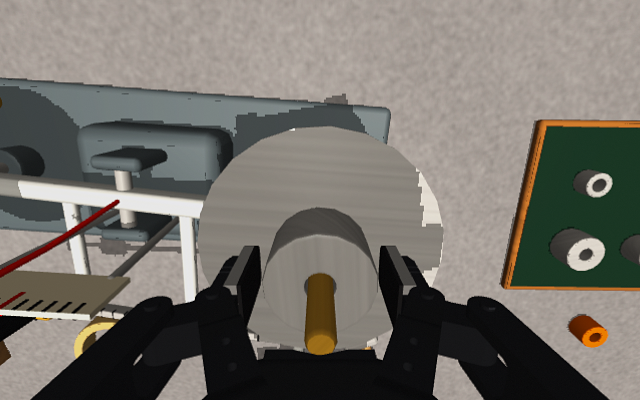

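w500 sits down on the pan around the spindle (wrist view: ring at (320,285), spindle up through its hole). Withdrawing straight up, then to w100.

>>> arm_command([
  [0.45,0.0,0.0,-0.06,0,0,0],
  [0.45,0.0,0.0,-0.25,0,0,0],
  [0.45,0.0,0.0,-0.45,0,0,0],
  [0.45,0.0,0.0,-0.6,0,0,0],
])

```text
clock: 11.12
position: [0.5696, -0.0137, 0.28]
tool_rot: [-3.141, -0.001, -0.001]
force: [-0.3, -0.8, -0.4]
grip_width: 0.0619
```

>>> arm_command([
  [0.2,-0.1,0.3,0,0,0,0],
  [0.1,-0.25,0.7,0,0,0,0],
  [0.1,-0.35,1,0,0,0,0],
  [0.1,-0.35,1,0,0,0,0],
])

```text
clock: 11.62
position: [0.5154, -0.1674, 0.2788]
tool_rot: [3.14, -0.0, -0.007]
force: [0.1, 0.4, -0.3]
grip_width: 0.0464
```

>>> arm_command([
  [0.1,-0.1,0.4,0.2,0,0,0],
  [0.1,-0.25,0.7,0.4,0,0,0],
  [0.1,-0.35,1,0.6,0,0,0],
  [0.1,-0.35,1,0.6,0,0,0],
  [0.1,-0.35,1,0.6,0,0,0],
])

```text
clock: 12.25
position: [0.4648, -0.3127, 0.1884]
tool_rot: [-3.141, -0.001, -0.0]
force: [-0.5, 0.8, -0.6]
grip_width: 0.0469
```

```bash
python3 - <<'E'
from h import *
plan((0.4935,-0.3565,0.15))
c=cams.get_calibration('wrist');print(proj(c,[[.4937,-.3566,.032]]))
im=cams.grab_frame('wrist');cv2.imwrite('pics/w10.png',im)
E
```

```text
t 12.25 pos [ 0.4648 -0.3127  0.1884] rot [-3.1411e+00 -6.0000e-04 -4.0000e-04] F [-0.5  0.8 -0.6] w 0.0469
  delta [0.191  0.2919 0.256 ] turn [-0.0006 -0.0008 -0.0005]
[[366.58716294 154.34013536]]
```

View pics/w10.png

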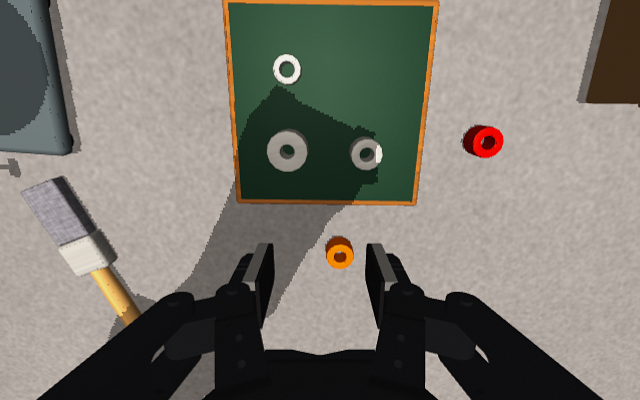

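w100 (steel, on the board) is at (366,154), exactly as predicted; the orange ring at (340,255) and the red at (486,141) are not it.

>>> arm_command([
  [0.1,0.1,0.15,0.2,0,0,0],
  [0.1,0.19,0.29,0.4,0,0,0],
  [0.1,0.19,0.29,0.6,0,0,0],
  [0.1,0.19,0.29,0.75,0,0,0],
  [0.1,0.19,0.29,0.75,0,0,0],
])

```text
clock: 12.92
position: [0.493, -0.3555, 0.075]
tool_rot: [-3.14, 0.001, 0.001]
force: [0.0, -0.1, 0.7]
grip_width: 0.0471
```

```bash
python3 - <<'E'
from h import *
plan((0.4935,-0.3565,0.031))
c=cams.get_calibration('wrist');print(proj(c,[[.4937,-.3566,.032]]))
im=cams.grab_frame('wrist');cv2.imwrite('pics/w11.png',im)
E
```

```text
t 12.93 pos [ 0.493  -0.3555  0.075 ] rot [-3.1403e+00  1.0000e-03  8.0000e-04] F [ 0.  -0.1  0.7] w 0.0471
  delta [0.0036 0.0068 0.2931] turn [-0.0017  0.0013  0.001 ]
[[321.172696   231.57698728]]
```

View pics/w11.png

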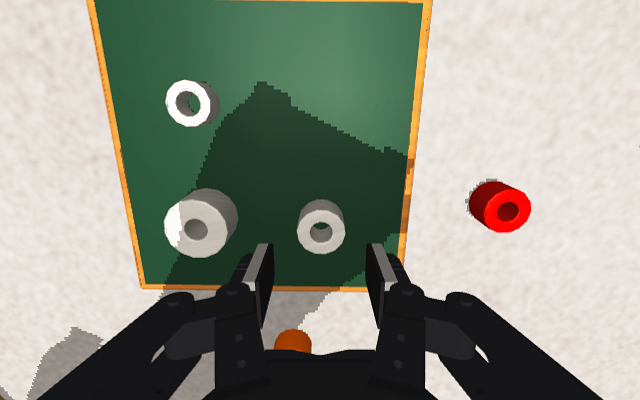

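w100 is centred between the jaws, hole at (321,232). Descending and gripping.

>>> arm_command([
  [0.1,0.0,0.005,0.1,0,0,0],
  [0.1,0.0,0.005,0.2,0,0,0],
  [0.1,0,0.005,0.29,0,0,0],
  [0.1,0,0.005,0.29,0,0,0],
  [-0.6,0.0,0.005,0.29,0,0,0],
  [-0.6,0,0.005,0.29,0,0,0],
  [-0.6,0,0.005,0.29,0,0,0],
  [-0.6,0,0.005,0.29,0,0,0],
], newtons=30)

```text
clock: 13.98
position: [0.4927, -0.358, 0.0323]
tool_rot: [3.141, -0.0, -0.001]
force: [-0.6, -0.0, 3.4]
grip_width: 0.0291
```

```bash
python3 - <<'E'
from h import *
plan((0.4935,-0.3565,0.031))
im=cams.grab_frame('wrist');cv2.imwrite('pics/w12.png',im)
crop(im,240,190,400,350,4,'w12c')
E
```

```text
t 13.97 pos [ 0.4927 -0.358   0.0323] rot [ 3.1413e+00 -4.0000e-04 -1.1000e-03] F [-0.6 -0.   3.4] w 0.0291
  delta [ 0.0055 -0.0098  0.0087] turn [ 0.0004 -0.0006 -0.0014]
```

View pics/w12c.png

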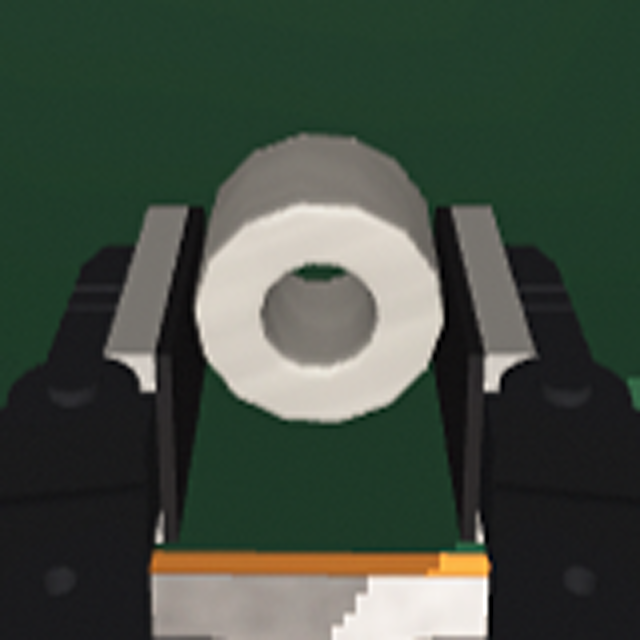

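```bash
python3 - <<'E'
from h import *
c=cams.get_calibration('wrist');s=telemetry.observe()
print(onz(c,(319.6,268.4),.032)[0]-s['position'])
print(onz(c,[(319.5,190+204/4-.4),(319.5,190+420/4-.4),(240+197/4-.4,268),(240+441/4-.4,268)],.032)-s['position'])
E
```

```text
[ 0.00070802 -0.00016362 -0.00031145]
[[ 0.0150403  -0.00012641 -0.00031145]
 [-0.01362734 -0.00010678 -0.00031145]
 [ 0.00093729  0.01429029 -0.00031145]
 [ 0.00090573 -0.01438453 -0.00031145]]
```

>>> arm_command([
  [-0.6,0,0,-0.1,0,0,0],
  [-0.6,0,0,-0.4,0,0,0],
  [-0.6,0,0,-0.8,0,0,0],
  [-0.6,0,0,-1,0,0,0],
])

```text
clock: 14.52
position: [0.4931, -0.3583, 0.1861]
tool_rot: [3.14, -0.003, -0.001]
force: [0.1, -0.6, -1.7]
grip_width: 0.0291
```

>>> arm_command([
  [-0.6,0.0,-0.2,-0.3,0,0,0],
  [-0.6,0.0,-0.5,-0.6,0,0,0],
  [-0.6,0.05,-0.85,-0.75,0,0,0],
  [-0.6,0.05,-1,-0.75,0,0,0],
])

```text
clock: 15.02
position: [0.5011, -0.205, 0.2975]
tool_rot: [3.141, -0.004, 0.002]
force: [0.2, -1.3, -1.1]
grip_width: 0.0294
```

>>> arm_command([
  [-0.6,0,-0.4,0,0,0,0],
  [-0.6,0,-0.7,0,0,0,0],
  [-0.6,0,-1,0,0,0,0],
  [-0.6,0,-1,0,0,0,0],
  [-0.6,0,-1,0,0,0,0],
])

```text
clock: 15.65
position: [0.5002, -0.0583, 0.2951]
tool_rot: [3.141, -0.0, -0.001]
force: [-0.1, -0.4, -0.9]
grip_width: 0.0289
```

```bash
python3 - <<'E'
from h import *
plan((0.5,-0.0137,0.29))
E
```

```text
t 15.65 pos [ 0.5002 -0.0583  0.2951] rot [ 3.1412e+00 -5.0000e-04 -1.2000e-03] F [-0.1 -0.4 -0.9] w 0.0289
  delta [-0.0015 -0.2975  0.0338] turn [ 0.0005 -0.0006 -0.0016]
```

>>> arm_command([
  [-0.6,0,-0.15,0,0,0,0],
  [-0.6,0,-0.297,0.02,0,0,0],
  [-0.6,0,-0.297,0.03,0,0,0],
  [-0.6,0,-0.297,0.03,0,0,0],
])

```text
clock: 16.15
position: [0.5003, -0.0146, 0.2901]
tool_rot: [3.141, 0.0, -0.003]
force: [0.1, 0.0, -1.1]
grip_width: 0.0289
```

```bash
python3 - <<'E'
from h import *
plan((0.5,-0.0137,0.29))
c=cams.get_calibration('wrist');p=proj(c,[[.5695,-.0138,.2328]])[0];print(p)
im=cams.grab_frame('wrist');cv2.imwrite('pics/w13.png',im)
hsv=cv2.cvtColor(im,cv2.COLOR_BGR2HSV);x,y=p.astype(int)
m=np.zeros(im.shape[:2],np.uint8);m[y-15:y+15,x-15:x+15]=((hsv[...,1]>120))[y-15:y+15,x-15:x+15]
cn,_=cv2.findContours(m,cv2.RETR_EXTERNAL,cv2.CHAIN_APPROX_NONE);k=max(cn,key=cv2.contourArea)
e=cv2.fitEllipse(k);print(e,onz(c,e[0],.2328))
crop(im,x-30,y-30,x+30,y+30,6,'w13c')
E
```

```text
t 16.15 pos [ 0.5003 -0.0146  0.2901] rot [ 3.1412e+00  2.0000e-04 -2.7000e-03] F [ 0.1  0.  -1.1] w 0.0289
  delta [-0.0022 -0.0061  0.0003] turn [ 0.0005  0.0002 -0.0034]
[317.56777865 113.04122362]
((317.91290283203125, 112.87940979003906), (17.489620208740234, 17.776731491088867), 158.83555603027344) [[ 0.56959005 -0.01400063  0.2328    ]]
```

View pics/w13c.png

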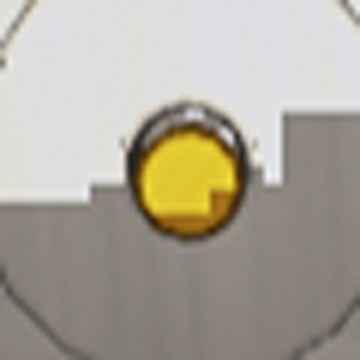

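>>> arm_command([
  [-0.6,0.2,-0.003,0,0,0,0],
  [-0.6,0.4,-0.005,0.05,0,0,0],
  [-0.6,0.457,-0.005,0.1,0,0,0],
  [-0.6,0.457,-0.005,0.15,0,0,0],
  [-0.6,0.457,-0.005,0.187,0,0,0],
  [-0.6,0.457,-0.005,0.187,0,0,0],
  [-0.6,0.457,-0.005,0.187,0,0,0],
])

```text
clock: 17.08
position: [0.5688, -0.0127, 0.2624]
tool_rot: [3.142, -0.001, -0.001]
force: [0.4, -0.0, -0.2]
grip_width: 0.0294
```

```bash
python3 - <<'E'
from h import *
plan((0.5689,-0.0139,0.25))
E
```

```text
t 17.07 pos [ 0.5688 -0.0127  0.2624] rot [ 3.1416e+00 -5.0000e-04 -1.2000e-03] F [ 0.4 -0.  -0.2] w 0.0294
  delta [0.0005 0.0082 0.0826] turn [ 0.     -0.0007 -0.0015]
```

>>> arm_command([
  [-0.6,0.0,0.008,0.0,0,0,0],
  [-0.6,0.0,0.008,0.025,0,0,0],
  [-0.6,0.0,0.008,0.045,0,0,0],
  [-0.6,0.0,0.008,0.065,0,0,0],
  [-0.6,0.0,0.008,0.08,0,0,0],
  [-0.6,0.0,0.008,0.08,0,0,0],
])

```text
clock: 17.82
position: [0.5689, -0.0138, 0.2497]
tool_rot: [-3.142, 0.0, -0.001]
force: [0.4, 0.2, -0.8]
grip_width: 0.0294
```

```bash
python3 - <<'E'
from h import *
plan((0.5689,-0.0139,0.25))
for n in ('side',):
    im=cams.grab_frame(n);cv2.imwrite(f'pics/{n}14.png',im)
    p=proj(cams.get_calibration(n),[[.569,-.014,.24]])[0].astype(int);print(p)
    crop(im,p[0]-40,p[1]-50,p[0]+40,p[1]+50,6,n+'14c')
E
```

```text
t 17.82 pos [ 0.5689 -0.0138  0.2497] rot [-3.1415e+00  3.0000e-04 -1.2000e-03] F [ 0.4  0.2 -0.8] w 0.0294
  delta [ 0.0003  0.0005 -0.0017] turn [-0.0001  0.0004 -0.0015]
[310 182]
```

View pics/side14c.png

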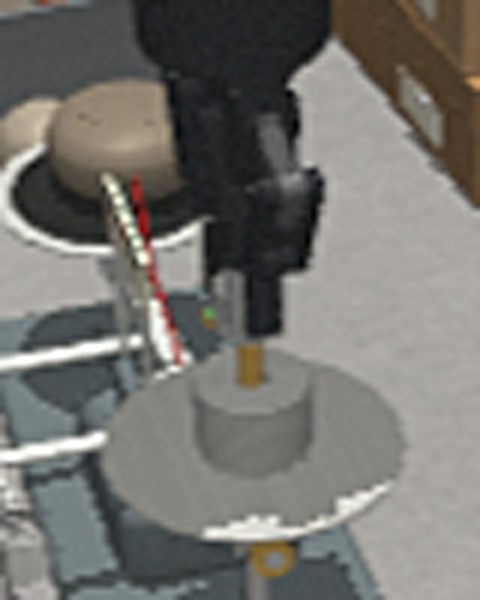

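It has threaded: 5 mm below the tip with no added force and the pan unmoved. Lowering on.

>>> arm_command([
  [-0.6,0.0,0.0,0.03,0,0,0],
  [-0.6,0.0,0.0,0.06,0,0,0],
  [-0.6,0.0,0.0,0.09,0,0,0],
  [-0.6,0.0,0.0,0.12,0,0,0],
  [-0.6,0.0,0.0,0.15,0,0,0],
  [-0.6,0.0,0.0,0.15,0,0,0],
  [-0.6,0.0,0.0,0.15,0,0,0],
])

```text
clock: 18.75
position: [0.569, -0.0138, 0.2275]
tool_rot: [-3.142, -0.0, -0.001]
force: [0.1, 1.2, -0.7]
grip_width: 0.0288
```

>>> arm_command([
  [-0.6,0.0,0.0,0.006,0,0,0],
  [-0.6,0.0,0.0,0.013,0,0,0],
  [-0.6,0.0,0.0,0.02,0,0,0],
  [-0.6,0.0,0.0,0.02,0,0,0],
])

```text
clock: 19.25
position: [0.5689, -0.0138, 0.2243]
tool_rot: [-3.142, 0.0, -0.001]
force: [-0.6, 0.1, -0.4]
grip_width: 0.0295
```

```bash
python3 - <<'E'
from h import *
plan((0.5689,-0.0139,0.2236))
for n in ('side',):
    im=cams.grab_frame(n);cv2.imwrite(f'pics/{n}15.png',im)
    p=proj(cams.get_calibration(n),[[.569,-.014,.22]])[0].astype(int);print(p)
    crop(im,p[0]-40,p[1]-50,p[0]+40,p[1]+50,6,n+'15c')
E
```

```text
t 19.25 pos [ 0.5689 -0.0138  0.2243] rot [-3.1416e+00  2.0000e-04 -1.1000e-03] F [-0.6  0.1 -0.4] w 0.0295
  delta [0.0002 0.0004 0.0049] turn [-0.      0.0003 -0.0014]
[310 188]
```

View pics/side15c.png

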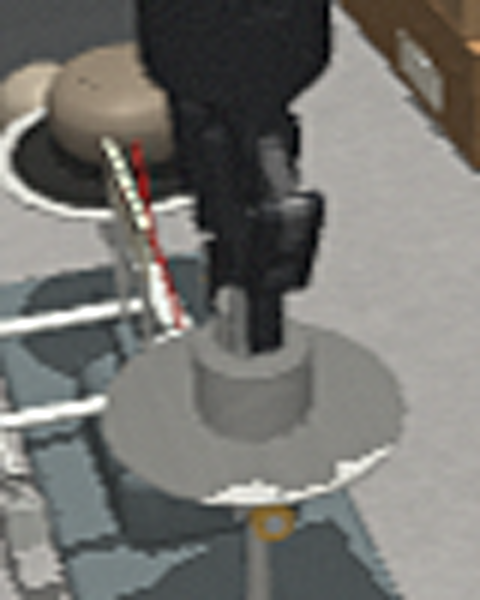

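>>> arm_command([
  [-0.6,0.0,0.0,0.004,0,0,0],
  [-0.6,0.0,0.0,0.006,0,0,0],
  [-0.6,0.0,0.0,0.006,0,0,0],
])

```text
clock: 19.68
position: [0.569, -0.0139, 0.2236]
tool_rot: [3.142, -0.0, -0.001]
force: [-1.1, 0.3, 0.7]
grip_width: 0.0294
```

>>> arm_command([
  [-0.25,0.0,0.0,0.0,0,0,0],
  [-0.1,0.0,0.0,0.0,0,0,0],
  [0.0,0.0,0.0,0.0,0,0,0],
  [0.0,0.0,0.0,0.0,0,0,0],
])

```text
clock: 20.18
position: [0.5689, -0.0138, 0.2236]
tool_rot: [-3.142, -0.0, -0.001]
force: [0.6, 0.0, 0.4]
grip_width: 0.0426
```

>>> arm_command([
  [0.0,0.0,0.0,-0.05,0,0,0],
  [0.0,0.0,0.0,-0.15,0,0,0],
  [0.0,0.0,0.0,-0.3,0,0,0],
  [0.0,0.0,0.0,-0.4,0,0,0],
])

```text
clock: 20.68
position: [0.5693, -0.0138, 0.2854]
tool_rot: [-3.142, -0.002, -0.001]
force: [0.2, 1.4, -0.4]
grip_width: 0.0427
```

```bash
python3 - <<'E'
from h import *
plan((0.48,0.21,0.28),-.0)
for n in ('side',):
    im=cams.grab_frame(n);cv2.imwrite(f'pics/{n}16.png',im)
    p=proj(cams.get_calibration(n),[[.569,-.014,.22]])[0].astype(int);print(p)
    crop(im,p[0]-60,p[1]-60,p[0]+50,p[1]+50,6,n+'16c')
cv2.imwrite('pics/w16.png',cams.grab_frame('wrist'))
E
```

```text
t 20.68 pos [ 0.5693 -0.0138  0.2854] rot [-3.1415e+00 -1.6000e-03 -1.2000e-03] F [ 0.2  1.4 -0.4] w 0.0427
  delta [-0.5969 -1.4914  0.0354] turn [-0.0001 -0.002  -0.0015]
[310 188]
```

View pics/side16c.png

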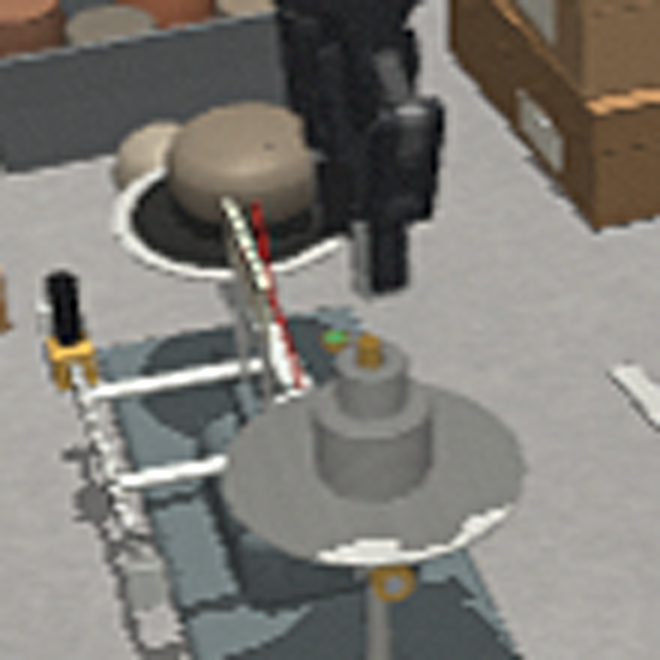

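View pics/w16.png

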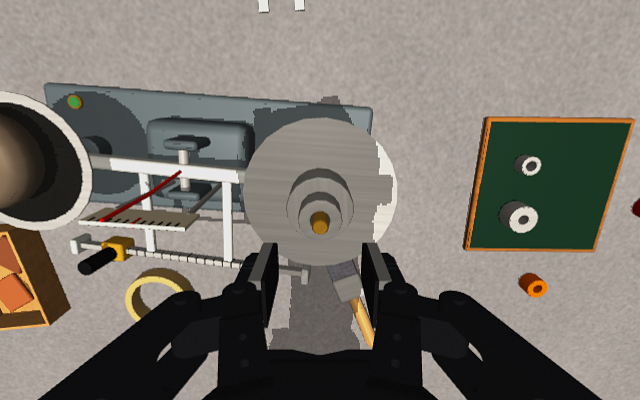

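Both rings are seated: the side view shows w100 on w500 with the spindle tip sticking out at (369,350) in the crop. Beam still on the left stop. Now the poise.

>>> arm_command([
  [0.0,-0.15,-0.2,0,0,0,0],
  [-0.35,-0.35,-0.5,0,0,0,0],
  [-0.35,-0.5,-0.8,0,0,0,0],
  [-0.35,-0.5,-0.8,0,0,0,0],
])

```text
clock: 21.28
position: [0.4925, 0.1094, 0.2834]
tool_rot: [-3.141, 0.0, 0.004]
force: [0.3, -0.2, -0.2]
grip_width: 0.0279
```

>>> arm_command([
  [-0.35,-0.2,-0.3,0.1,0,0,0],
  [-0.35,-0.42,-0.69,0.2,0,0,0],
  [-0.35,-0.42,-0.69,0.25,0,0,0],
  [-0.35,-0.42,-0.69,0.25,0,0,0],
  [-0.35,-0.42,-0.69,0.25,0,0,0],
])

```text
clock: 21.9
position: [0.432, 0.2086, 0.2462]
tool_rot: [3.141, -0.0, -0.003]
force: [0.4, -0.1, 0.5]
grip_width: 0.0276
```

```bash
python3 - <<'E'
from h import *
plan((0.48,0.21,0.28),-.068)
c=cams.get_calibration('wrist');print(proj(c,[[.4874,.2151,.1438]]))
cv2.imwrite('pics/w17.png',cams.grab_frame('wrist'))
E
```

```text
t 21.9 pos [0.432  0.2086 0.2462] rot [ 3.1413e+00 -2.0000e-04 -3.1000e-03] F [ 0.4 -0.1  0.5] w 0.0276
  delta [ 0.3198 -0.01   -0.2254] turn [ 0.0003 -0.0003  0.0826]
[[310.19783493 130.39249614]]
```

View pics/w17.png

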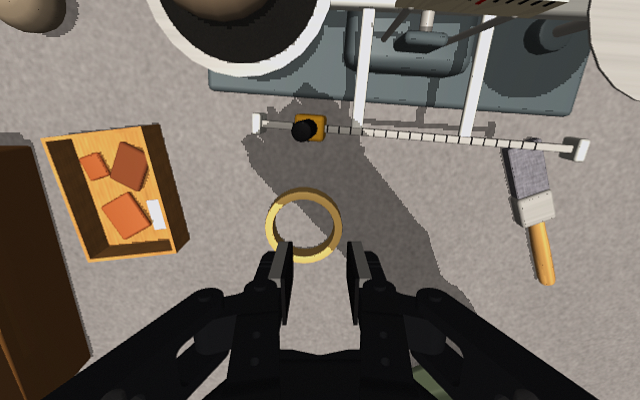

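```bash
python3 - <<'E'
from h import *
im=cv2.imread('pics/w17.png');crop(im,240,95,360,165,6,'w17c');crop(im,540,120,600,170,6,'w17d')
E
```

```text
(no output)
```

View pics/w17c.png

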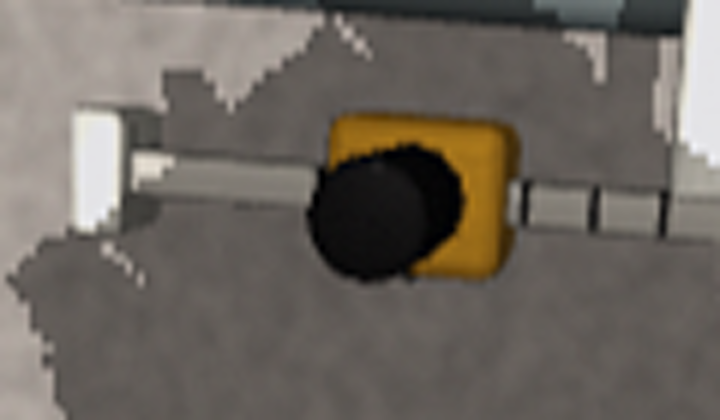

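View pics/w17d.png

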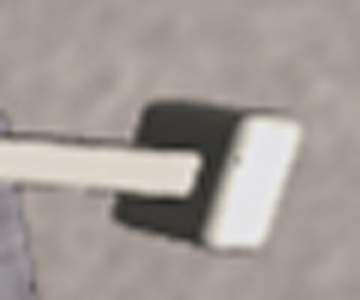

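```bash
python3 - <<'E'
from h import *
c=cams.get_calibration('wrist')
k=onz(c,(301.25,130.9),.1415)[0];print('knob top',k)
l=onz(c,(240+98.5/6-.5,95+170.5/6-.5),.100)[0];r=onz(c,(540+253/6-.5,120+184/6-.5),.132)[0]
print(l,r,np.linalg.norm(l-r));d=(l-r);print('yaw',np.arctan2(-d[0],d[1]));m=(l+r)/2;print('barmid',m)
ys=d[:2]/np.linalg.norm(d[:2]);print('knob along',(k-m)[:2]@ys, 'mid est from spindle',np.array([.5695,-.0139])+.14*ys-.1*np.array([ys[1],-ys[0]]))
E
```

```text
knob top [0.48685585 0.22190637 0.1415    ]
[0.49006106 0.26355709 0.1       ] [0.47042186 0.0021384  0.132     ] 0.2641011724831932
yaw -0.07498460228617974
barmid [0.48024146 0.13284774 0.116     ]
knob along 0.08930387900097062 mid est from spindle [0.48026901 0.13319803]
```

Wrist crop: the knob top is at (301,131), the bar ends at (256,123) and (582,150). They give a bar length of 264.1 mm and yaw −0.075, and the bar middle agrees with the spindle-based estimate within 0.4 mm. Going above the knob, opening about 30 mm.

>>> arm_command([
  [-0.3,0.18,-0.04,0.1,0,0,0.09],
  [-0.3,0.365,-0.08,0.2,0,0,0.09],
  [-0.3,0.365,-0.08,0.3,0,0,0.09],
  [-0.3,0.365,-0.08,0.3,0,0,0.09],
  [-0.3,0.365,-0.08,0.3,0,0,0.09],
])

```text
clock: 22.58
position: [0.4859, 0.2215, 0.2017]
tool_rot: [-3.141, -0.0, -0.072]
force: [0.0, 0.1, -0.2]
grip_width: 0.0298
```

```bash
python3 - <<'E'
from h import *
plan((0.4869,0.2208,0.143),-.075)
cv2.imwrite('pics/w18.png',cams.grab_frame('wrist'))
E
```

```text
t 22.57 pos [0.4859 0.2215 0.2017] rot [-3.1414e+00 -5.0000e-04 -7.2000e-02] F [ 0.   0.1 -0.2] w 0.0298
  delta [0.0071 0.0044 0.3915] turn [-0.0003 -0.0006  0.0038]
```

View pics/w18.png

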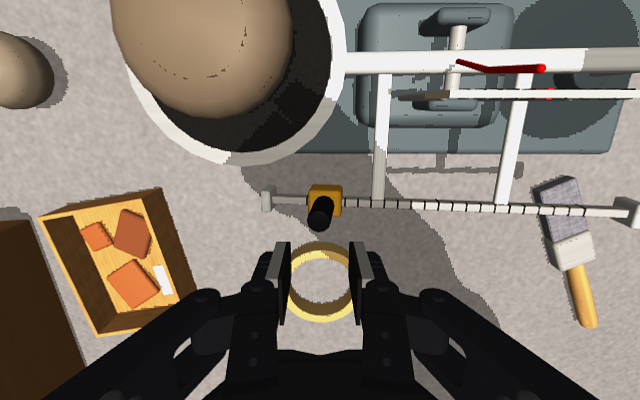

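The knob, at (319,214), sits centred between the jaws. Descending around it.

>>> arm_command([
  [-0.3,0.006,0.004,0.1,0,0,0],
  [-0.3,0.006,0.004,0.2,0,0,0],
  [-0.3,0.006,0.004,0.3,0,0,0],
  [-0.3,0.006,0.004,0.39,0,0,0],
  [-0.3,0.006,0.004,0.39,0,0,0],
  [-0.3,0.006,0.004,0.39,0,0,0],
])

```text
clock: 23.38
position: [0.4869, 0.2212, 0.1427]
tool_rot: [-3.141, -0.0, -0.072]
force: [0.3, 0.3, 0.5]
grip_width: 0.0298
```

```bash
python3 - <<'E'
from h import *
plan((0.4869,0.2208,0.143),-.075)
im=cams.grab_frame('wrist');crop(im,220,150,420,300,4,'w19')
im=cams.grab_frame('side');crop(im,240,140,360,240,6,'s19')
E
```

```text
t 23.38 pos [0.4869 0.2212 0.1427] rot [-3.1414e+00 -2.0000e-04 -7.1800e-02] F [0.3 0.3 0.5] w 0.0298
  delta [-0.0001  0.0028 -0.0017] turn [-0.0002 -0.0002  0.0041]
```

View pics/w19.png

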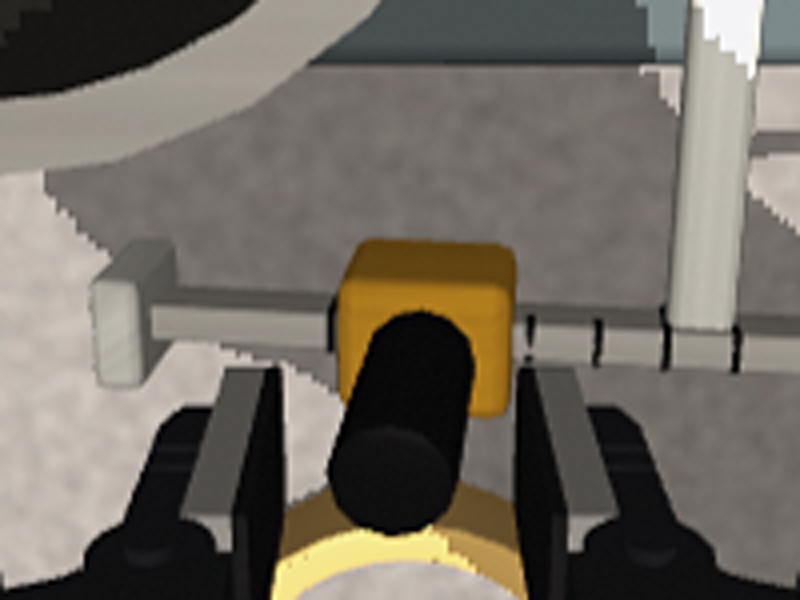

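View pics/s19.png

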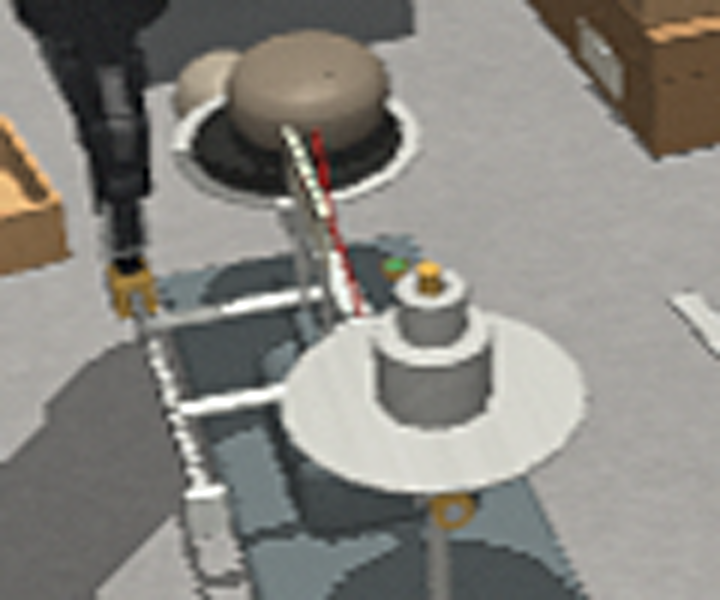

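>>> arm_command([
  [-0.3,0,0.02,0,0,0,0],
  [-0.3,0,0.04,0,0,0,0],
  [-0.3,0,0.08,0,0,0,0],
  [-0.3,0,0.12,0,0,0,0],
  [-0.3,0,0.16,0,0,0,0],
  [-0.3,0,0.2,0,0,0,0],
  [-0.3,0,0.24,0,0,0,0],
  [-0.3,0,0.28,0,0,0,0],
])

```text
clock: 24.48
position: [0.4838, 0.1788, 0.1426]
tool_rot: [-3.142, -0.0, -0.072]
force: [0.6, 1.2, 1.2]
grip_width: 0.0304
```

>>> arm_command([
  [-0.3,0,0.04,0,0,0,0],
  [-0.3,0,0.08,0,0,0,0],
  [-0.3,0,0.12,0,0,0,0],
  [-0.3,0,0.16,0,0,0,0],
  [-0.3,0,0.19,0,0,0,0],
  [-0.3,0,0.21,0,0,0,0],
  [-0.3,0,0.22,0,0,0,0],
  [-0.3,0,0.19,0,0,0,0],
])

```text
clock: 25.48
position: [0.4817, 0.1505, 0.1425]
tool_rot: [3.141, 0.0, -0.072]
force: [-0.1, -0.3, 0.3]
grip_width: 0.0298
```

```bash
python3 - <<'E'
from h import *
plan((0.4869,0.2208,0.143),-.075)
im=cams.grab_frame('wrist');crop(im,220,100,420,300,3,'w20')
im=cams.grab_frame('side');crop(im,240,140,360,240,6,'s20')
E
```

```text
t 25.48 pos [0.4817 0.1505 0.1425] rot [ 3.1412e+00  2.0000e-04 -7.2400e-02] F [-0.1 -0.3  0.3] w 0.0298
  delta [ 0.0007 -0.4699 -0.0036] turn [0.0005 0.0003 0.0033]
```

View pics/w20.png

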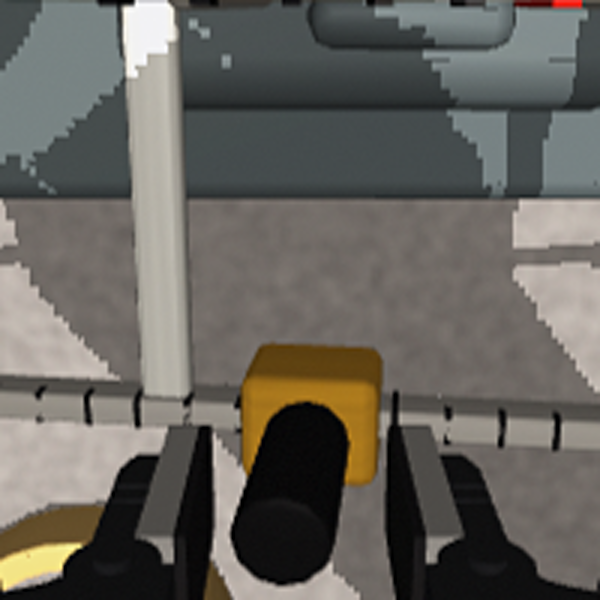

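View pics/s20.png

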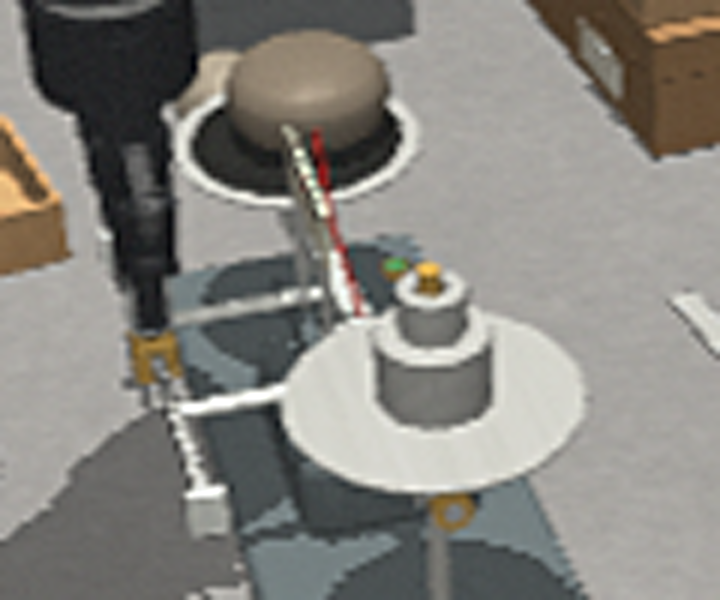

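Beam still on the left stop. Pushing another ~33 mm and backing off.

>>> arm_command([
  [-0.3,0,0.03,0,0,0,0],
  [-0.3,0,0.07,0,0,0,0],
  [-0.3,0,0.11,0,0,0,0],
  [-0.3,0,0.15,0,0,0,0],
  [-0.3,0,0.19,0,0,0,0],
  [-0.3,0,0.23,0,0,0,0],
  [-0.3,0,0.26,0,0,0,0],
  [-0.3,0,0.22,0,0,0,0],
])

```text
clock: 26.58
position: [0.4793, 0.1172, 0.1425]
tool_rot: [3.141, 0.0, -0.073]
force: [-0.9, 0.4, -0.3]
grip_width: 0.0299
```

```bash
python3 - <<'E'
from h import *
plan((0.4869,0.2208,0.143),-.075)
im=cams.grab_frame('wrist');crop(im,220,100,420,300,3,'w21')
im=cams.grab_frame('side');crop(im,240,140,360,240,6,'s21')
E
```

```text
t 26.57 pos [0.4793 0.1172 0.1425] rot [ 3.1411e+00  3.0000e-04 -7.3100e-02] F [-0.9  0.4 -0.3] w 0.0299
  delta [-1.000e-04 -6.925e-01 -3.800e-03] turn [0.0007 0.0004 0.0024]
```

View pics/w21.png

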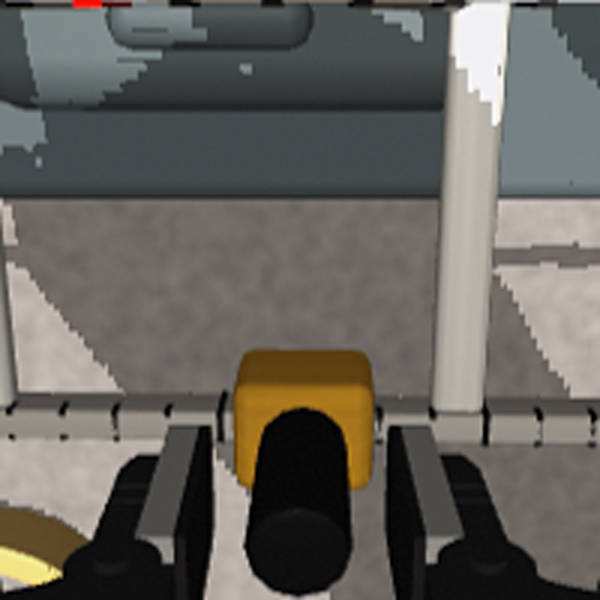

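View pics/s21.png

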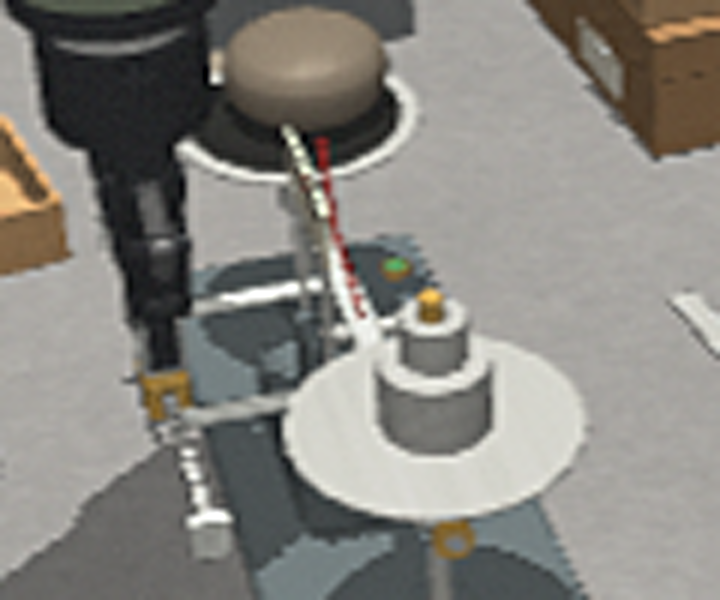

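The beam has left the stop and the knob is nearly upright. Waiting for it to settle, fingers clear of the knob.

>>> arm_command([
  [-0.3,0,-0.003,0,0,0,0],
  [-0.3,0,-0.003,0,0,0,0],
  [-0.3,0,-0.003,0,0,0,0],
  [-0.3,0,-0.003,0,0,0,0],
  [-0.3,0,-0.003,0,0,0,0],
  [-0.3,0,-0.003,0,0,0,0],
  [-0.3,0,-0.003,0,0,0,0],
  [-0.3,0,-0.003,0,0,0,0],
])

```text
clock: 27.68
position: [0.4794, 0.1183, 0.1426]
tool_rot: [-3.142, 0.0, -0.072]
force: [-0.3, -0.5, 0.3]
grip_width: 0.0297
```

>>> arm_command([
  [-0.3,0,0,0,0,0,0],
  [-0.3,0,0,0,0,0,0],
  [-0.3,0,0,0,0,0,0],
  [-0.3,0,0,0,0,0,0],
  [-0.3,0,0,0,0,0,0],
  [-0.3,0,0,0,0,0,0],
  [-0.3,0,0,0,0,0,0],
  [-0.3,0,0,0,0,0,0],
])

```text
clock: 28.68
position: [0.4794, 0.1183, 0.1426]
tool_rot: [-3.142, 0.0, -0.072]
force: [-1.0, 0.6, -0.6]
grip_width: 0.03
```

```bash
python3 - <<'E'
from h import *
plan((0.4869,0.2208,0.143),-.075)
im=cams.grab_frame('wrist');cv2.imwrite('pics/w22.png',im);crop(im,220,100,420,300,3,'w22c')
im=cams.grab_frame('side');cv2.imwrite('pics/s22f.png',im);crop(im,240,140,360,240,6,'s22')
im=cams.grab_frame('top');cv2.imwrite('pics/t22f.png',im);crop(im,210,160,350,250,5,'t22')
# expected spindle tip pixel vs tilt in side
cs=cams.get_calibration('side')
a=np.array([0.,-.05,-.1,-.12,.05]);
print(proj(cs,[[.5695,-.0139,.216-.14*x] for x in a]), (proj(cs,[[.5695,-.0139,.216-.14*x] for x in a])-[240,140])*6)
E
```

```text
t 28.68 pos [0.4794 0.1183 0.1426] rot [-3.1416  0.     -0.0718] F [-1.   0.6 -0.6] w 0.03
  delta [ 0.0009 -0.6851 -0.003 ] turn [-0.      0.      0.0041]
[[310.7309655  190.0909243 ]
 [310.64287784 187.77688108]
 [310.55404288 185.44333178]
 [310.51829745 184.504393  ]
 [310.81831557 192.38571364]] [[424.38579301 300.54554583]
 [423.85726706 286.66128646]
 [423.32425731 272.65999067]
 [423.10978468 267.02635803]
 [424.90989345 314.31428182]]
```

View pics/s22.png

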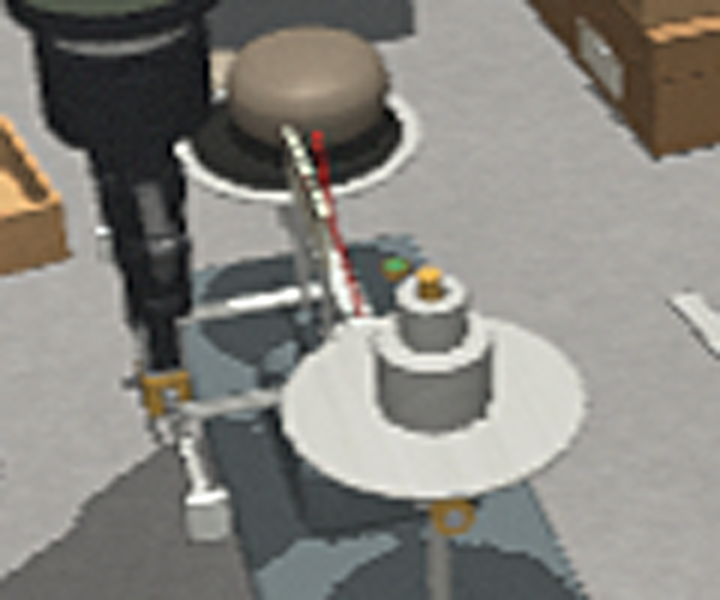

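View pics/w22c.png

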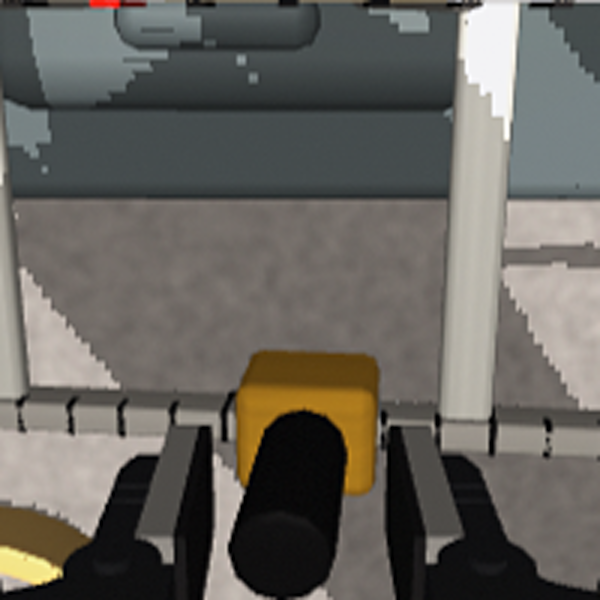

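View pics/t22.png

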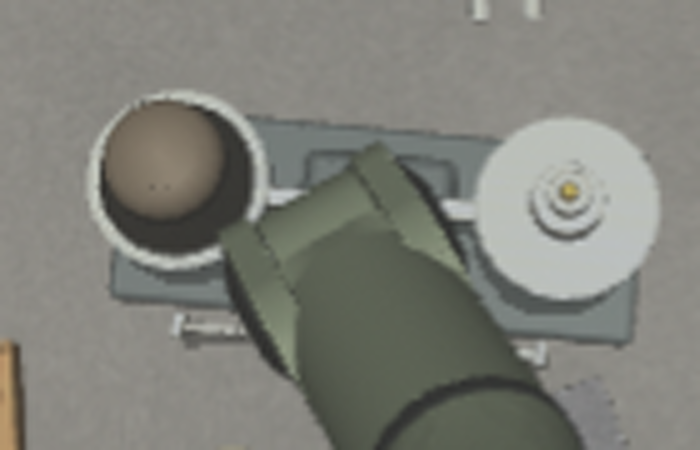

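```bash
cat >> h.py <<'E'
def tilt(im):
    "beam tilt from vertical shift in side view of right pan's weights vs stop picture (tilt -0.12)"
    a=cv2.imread('pics/side16.png'); x0,y0,x1,y1=296,176,330,226
    f=lambda i:cv2.cvtColor(i,cv2.COLOR_BGR2GRAY)
    k=6; A=cv2.resize(f(a)[y0:y1,x0:x1],None,fx=k,fy=k,interpolation=cv2.INTER_CUBIC)
    B=cv2.resize(f(im)[y0-5:y1+18,x0-2:x1+2],None,fx=k,fy=k,interpolation=cv2.INTER_CUBIC)
    r=cv2.matchTemplate(B,A,cv2.TM_CCOEFF_NORMED);_,v,_,l=cv2.minMaxLoc(r)
    dy=l[1]/k-5; dx=l[0]/k-2
    return -.12+dy/46.5,dy,dx,v
E
python3 - <<'E'
from h import *
print(tilt(cv2.imread('pics/side16.png')),tilt(cv2.imread('pics/s22f.png')))
for n in('s19','s20','s21'):
    c=cv2.imread(f'pics/{n}.png'); im=np.zeros((400,640,3),np.uint8); im[140:240,240:360]=cv2.resize(c,(120,100),interpolation=cv2.INTER_AREA); print(n,tilt(im))
E
```

```text
(-0.12, 0.0, 0.0, 0.9991475343704224) (-0.10924731182795698, 0.5, 0.0, 0.6078895330429077)
s19 (-0.123584229390681, -0.16666666666666696, -0.16666666666666674, 0.6228682398796082)
s20 (-0.123584229390681, -0.16666666666666696, -0.16666666666666674, 0.6226452589035034)
s21 (-0.0339784946236559, 4.0, 0.8333333333333335, 0.45739689469337463)
```

Settled near −0.106 rad, so about 29 g (29 mm) is missing. Pushing on accordingly.

>>> arm_command([
  [-0.3,0,0.03,0,0,0,0],
  [-0.3,0,0.065,0,0,0,0],
  [-0.3,0,0.1,0,0,0,0],
  [-0.3,0,0.14,0,0,0,0],
  [-0.3,0,0.18,0,0,0,0],
  [-0.3,0,0.21,0,0,0,0],
  [-0.3,0,0.233,0,0,0,0],
  [-0.3,0,0.233,0,0,0,0],
])

```text
clock: 29.82
position: [0.4769, 0.0832, 0.1426]
tool_rot: [3.142, -0.0, -0.072]
force: [0.9, 0.2, -0.1]
grip_width: 0.0297
```

>>> arm_command([
  [-0.3,0,-0.045,0,0,0,0],
  [-0.3,0,-0.045,0,0,0,0],
  [-0.3,0,-0.045,0,0,0,0],
  [-0.3,0,-0.045,0,0,0,0],
  [-0.3,0,-0.045,0,0,0,0],
  [-0.3,0,-0.045,0,0,0,0],
  [-0.3,0,-0.045,0,0,0,0],
  [-0.3,0,-0.045,0,0,0,0],
])

```text
clock: 30.82
position: [0.4774, 0.0902, 0.1426]
tool_rot: [3.142, 0.0, -0.072]
force: [0.0, 0.1, 0.4]
grip_width: 0.0301
```

>>> arm_command([
  [-0.3,0,0,0,0,0,0],
  [-0.3,0,0,0,0,0,0],
  [-0.3,0,0,0,0,0,0],
  [-0.3,0,0,0,0,0,0],
  [-0.3,0,0,0,0,0,0],
  [-0.3,0,0,0,0,0,0],
  [-0.3,0,0,0,0,0,0],
  [-0.3,0,0,0,0,0,0],
])

```text
clock: 31.82
position: [0.4774, 0.0902, 0.1426]
tool_rot: [-3.142, 0.0, -0.072]
force: [0.5, 1.0, 0.5]
grip_width: 0.03
```

```bash
python3 - <<'E'
from h import *
plan((0.4869,0.2208,0.143),-.075)
im=cams.grab_frame('wrist');cv2.imwrite('pics/w23.png',im);crop(im,220,100,420,300,3,'w23c')
im=cams.grab_frame('side');cv2.imwrite('pics/s23f.png',im);crop(im,240,140,360,240,6,'s23');print(tilt(im))
E
```

```text
t 31.82 pos [0.4774 0.0902 0.1426] rot [-3.1416  0.     -0.0718] F [0.5 1.  0.5] w 0.03
  delta [ 7.00e-04 -8.73e-01 -3.00e-03] turn [-0.      0.      0.0041]
(-0.019641577060931906, 4.666666666666666, 1.0, 0.43563395738601685)
```

View pics/s23.png

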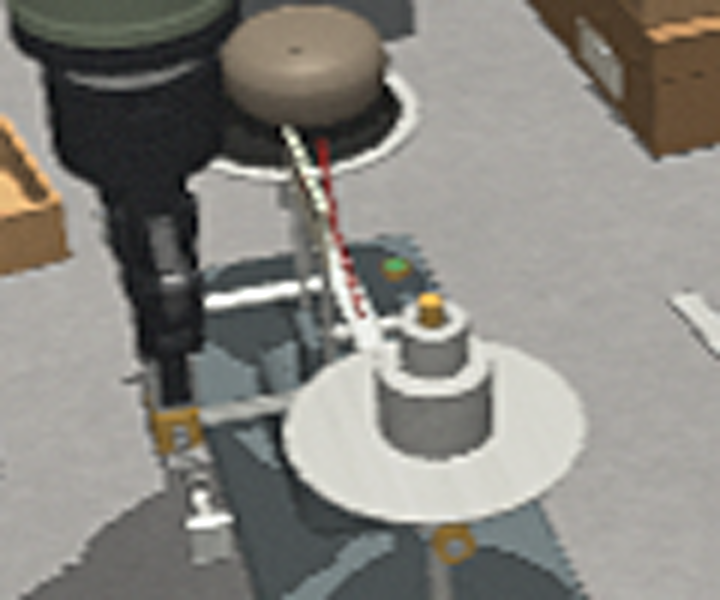

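View pics/w23c.png

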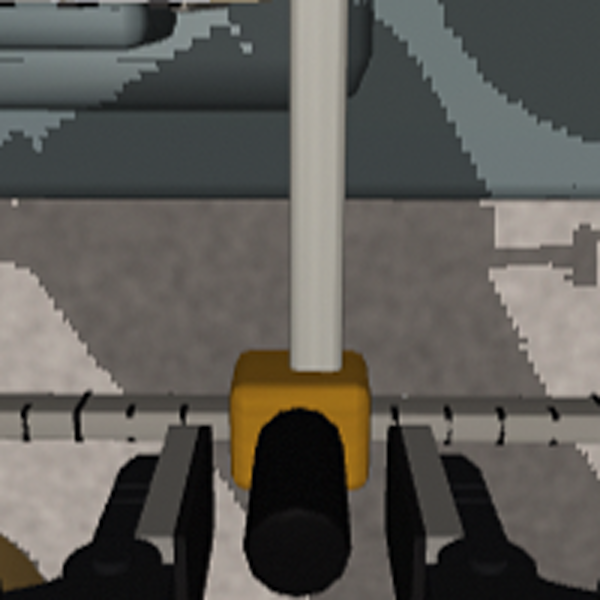

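Nearly level. I'll lift clear of the knob and read the pointer against the scale from above.

>>> arm_command([
  [-0.3,0,0,-0.1,0,0,0],
  [-0.3,0,0,-0.3,0,0,0],
  [-0.3,0,0,-0.5,0,0,0],
  [-0.3,0.03,-0.13,-0.7,0,0,0],
  [-0.3,0.07,-0.26,-0.7,0,0,0],
  [-0.3,0.07,-0.26,-0.7,0,0,0],
  [-0.3,0.07,-0.26,-0.7,0,0,0],
])

```text
clock: 32.8
position: [0.4902, 0.1279, 0.2471]
tool_rot: [3.141, 0.001, -0.072]
force: [0.6, -0.4, 0.4]
grip_width: 0.0299
```

```bash
python3 - <<'E'
from h import *
plan((0.49,0.13,0.26),-.075)
im=cams.grab_frame('wrist');cv2.imwrite('pics/w24.png',im)
im=cams.grab_frame('side');cv2.imwrite('pics/s24f.png',im);print(tilt(im));crop(im,270,140,330,200,8,'s24')
E
```

```text
t 32.8 pos [0.4902 0.1279 0.2471] rot [ 3.141e+00  1.100e-03 -7.180e-02] F [ 0.6 -0.4  0.4] w 0.0299
  delta [-0.0027 -0.0135 -0.0863] turn [0.0007 0.0014 0.0041]
(-0.019641577060931906, 4.666666666666666, 0.8333333333333335, 0.4153412878513336)
```

View pics/w24.png

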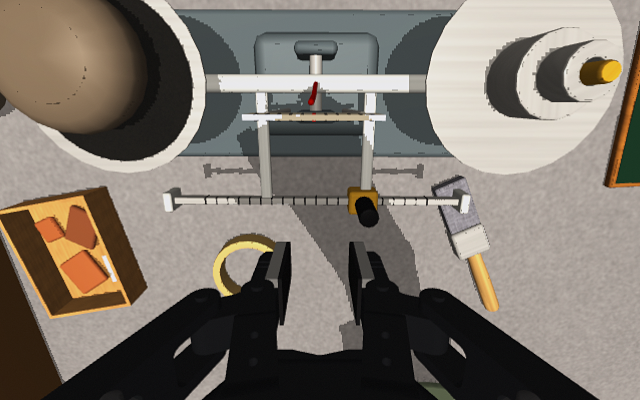

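View pics/s24.png

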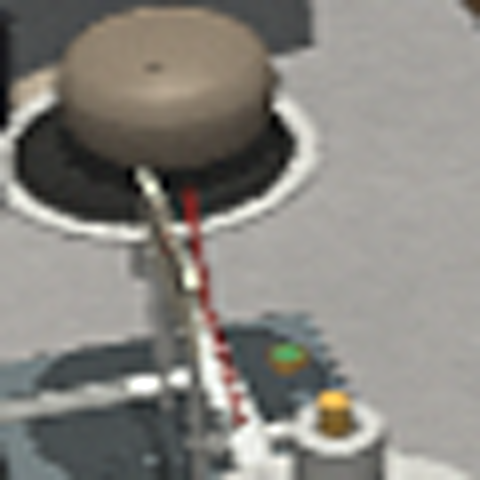

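```bash
python3 - <<'E'
from h import *
im=cv2.imread('pics/w24.png');crop(im,235,60,395,130,5,'w24c')
c=cams.get_calibration('wrist')
y=np.array([.0749,.9972]);o=np.array([.5695,-.0139])+.14*y; x=np.array([y[1],-y[0]])
for a in (-.03,0,.03):
    P=np.r_[o-.108*np.sin(a)*y,.105+.108*np.cos(a)]; print('tip at tilt',a,proj(c,P),(proj(c,P)-[235,60])*5)
print('base',proj(c,np.r_[o,.105]))
E
```

```text
tip at tilt -0.03 [[303.3331231   71.35243145]] [[341.66561552  56.76215725]]
tip at tilt 0 [[309.96761295  71.36613655]] [[374.83806473  56.83068273]]
tip at tilt 0.03 [[316.60726122  71.39804232]] [[408.03630609  56.9902116 ]]
base [[313.71883005  83.53756506]]
```

View pics/w24c.png

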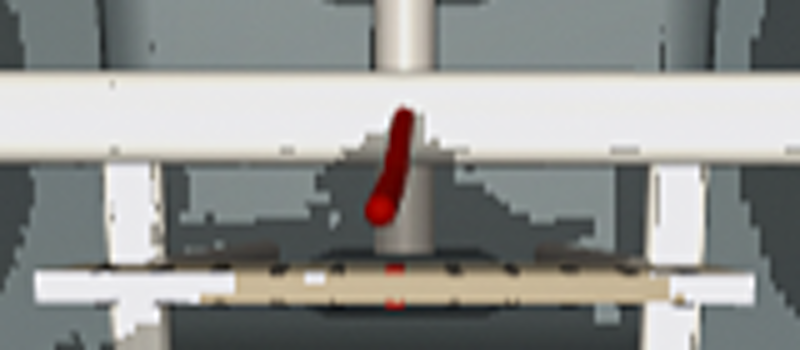

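Wrist crop: pointer tip at (380,210), centre mark at (394,278). The tip is about 1.2 mm left of the mark after the height correction, so tilt ≈ −0.012; the side view says about −0.017. It is inside ±0.02, but I'll add about 4 mm for margin.

```bash
python3 - <<'E'
from h import *
im=cv2.imread('pics/w24.png');crop(im,335,175,395,235,8,'w24k')
c=cams.get_calibration('wrist')
y=np.array([.0749,.9972]);m=np.array([.4803,.133])
for q in [(366,214),(367,215),(368,216)]:
    k=onz(c,q,.152-.005)[0];print(q,k,(k[:2]-m)@y)
E
```

```text
(366, 214) [0.47829657 0.0914005  0.147     ] -0.0416330731410908
(367, 215) [0.47739415 0.09063249 0.147     ] -0.04246652470057903
(368, 216) [0.47648983 0.08986287 0.147     ] -0.04330172572979006
```

View pics/w24k.png

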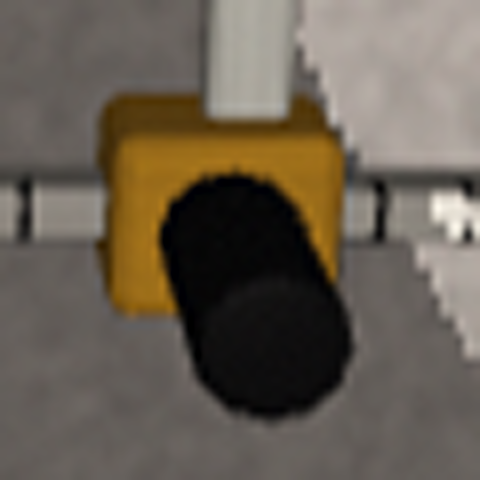

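```bash
python3 - <<'E'
from h import *
plan((0.4774,0.0902,0.1426),-.072)
E
```

```text
t 32.9 pos [0.4904 0.1278 0.2472] rot [ 3.1411e+00  9.0000e-04 -7.2300e-02] F [ 0.4 -0.  -0.8] w 0.03
  delta [-0.0674  0.2557  0.6973] turn [ 0.0007  0.0012 -0.0004]
```

>>> arm_command([
  [-0.3,-0.035,0.13,0,0,0,0],
  [-0.3,-0.07,0.26,0,0,0,0],
  [-0.3,-0.07,0.26,0.15,0,0,0],
  [-0.3,-0.07,0.26,0.35,0,0,0],
  [-0.3,-0.07,0.26,0.55,0,0,0],
  [-0.3,-0.07,0.26,0.7,0,0,0],
  [-0.3,-0.07,0.26,0.7,0,0,0],
])

```text
clock: 33.78
position: [0.4763, 0.089, 0.1415]
tool_rot: [3.14, 0.003, -0.073]
force: [0.4, 0.6, -0.0]
grip_width: 0.0302
```

```bash
python3 - <<'E'
from h import *
plan((0.4766,0.0792,0.1426),-.072)
im=cams.grab_frame('wrist');crop(im,220,100,420,300,3,'w25c')
E
```

```text
t 33.77 pos [0.4763 0.089  0.1415] rot [ 3.1405e+00  2.8000e-03 -7.2500e-02] F [ 0.4  0.6 -0. ] w 0.0302
  delta [ 0.0066  0.0649 -0.0071] turn [ 0.0014  0.0035 -0.0007]
```

View pics/w25c.png

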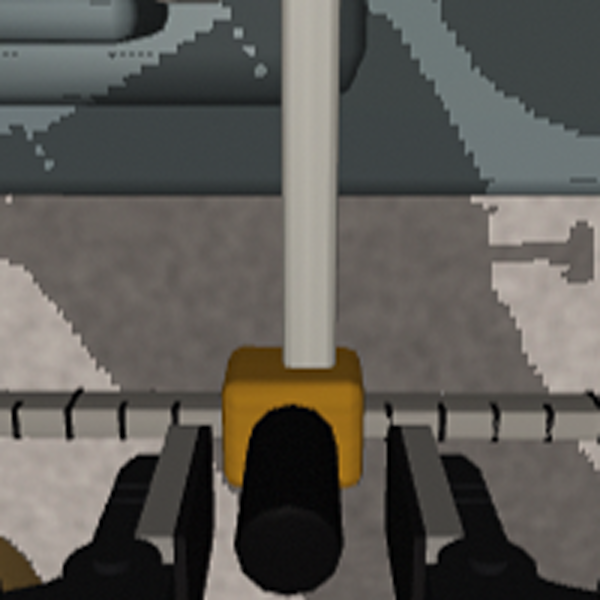

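>>> arm_command([
  [-0.3,0,0.02,0,0,0,0],
  [-0.3,0,0.04,0,0,0,0],
  [-0.3,0,0.055,0,0,0,0],
  [-0.3,0,0.066,0,0,0,0],
  [-0.3,0,0.066,0,0,0,0],
  [-0.3,0,0.066,0,0,0,0],
])

```text
clock: 34.58
position: [0.4766, 0.0803, 0.1425]
tool_rot: [3.141, 0.0, -0.072]
force: [0.1, -0.0, 0.4]
grip_width: 0.0297
```

>>> arm_command([
  [-0.3,0,-0.025,0,0,0,0],
  [-0.3,0,-0.047,0,0,0,0],
  [-0.3,0,-0.047,0,0,0,0],
  [-0.3,0,-0.047,-0.1,0,0,0],
  [-0.3,0,-0.047,-0.3,0,0,0],
  [-0.3,0,-0.047,-0.5,0,0,0],
  [-0.3,0.0,-0.047,-0.7,0,0,0],
  [-0.3,0.0,-0.047,-0.7,0,0,0],
])

```text
clock: 35.58
position: [0.4781, 0.0875, 0.2503]
tool_rot: [-3.14, -0.004, -0.072]
force: [-0.2, 1.1, -0.2]
grip_width: 0.0296
```

```bash
python3 - <<'E'
from h import *
plan((0.4904,0.1278,0.2472),-.072)
E
```

```text
t 35.58 pos [0.4781 0.0875 0.2503] rot [-3.1404 -0.004  -0.0722] F [-0.2  1.1 -0.2] w 0.0296
  delta [ 0.0624 -0.2741  0.0213] turn [-0.0015 -0.0052 -0.0002]
```

>>> arm_command([
  [-0.3,0.03,-0.14,0.02,0,0,0],
  [-0.3,0.065,-0.27,0.02,0,0,0],
  [-0.3,0.065,-0.27,0.02,0,0,0],
  [-0.3,0.065,-0.27,0.02,0,0,0],
  [-0.3,0.065,-0.27,0.02,0,0,0],
  [-0.3,0.065,-0.27,0.02,0,0,0],
  [-0.3,0.065,-0.27,0.02,0,0,0],
  [-0.3,0.065,-0.27,0.02,0,0,0],
])

```text
clock: 36.58
position: [0.4898, 0.1269, 0.2446]
tool_rot: [-3.142, -0.0, -0.072]
force: [0.2, -0.2, -0.3]
grip_width: 0.0298
```

>>> arm_command([
  [-0.3,0,0,0,0,0,0],
  [-0.3,0,0,0,0,0,0],
  [-0.3,0,0,0,0,0,0],
  [-0.3,0,0,0,0,0,0],
  [-0.3,0,0,0,0,0,0],
  [-0.3,0,0,0,0,0,0],
  [-0.3,0,0,0,0,0,0],
  [-0.3,0,0,0,0,0,0],
])

```text
clock: 37.58
position: [0.4898, 0.127, 0.2445]
tool_rot: [-3.142, 0.0, -0.072]
force: [-0.7, 0.3, -0.6]
grip_width: 0.0296
```

```bash
python3 - <<'E'
from h import *
plan((0.4904,0.1278,0.2472),-.072)
im=cams.grab_frame('wrist');cv2.imwrite('pics/w26.png',im);crop(im,235,60,395,130,5,'w26c')
im=cams.grab_frame('side');cv2.imwrite('pics/s26f.png',im);print(tilt(im));crop(im,240,140,360,240,6,'s26')
E
```

```text
t 37.58 pos [0.4898 0.127  0.2445] rot [-3.1416  0.     -0.0719] F [-0.7  0.3 -0.6] w 0.0296
  delta [ 0.0036 -0.0055 -0.0177] turn [-0.      0.      0.0002]
(-0.00888888888888889, 5.166666666666666, 1.0, 0.40226808190345764)
```

View pics/w26c.png

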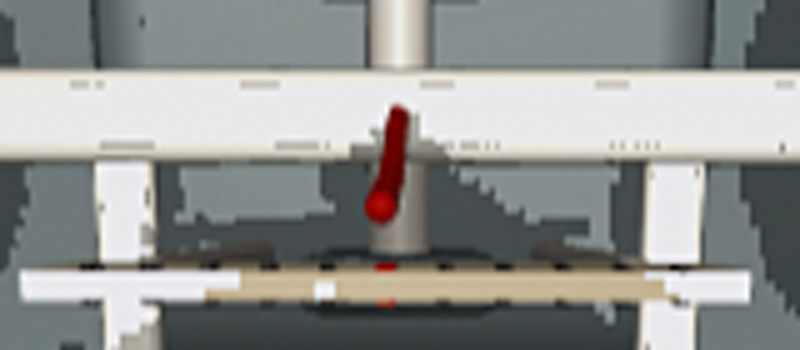

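View pics/s26.png

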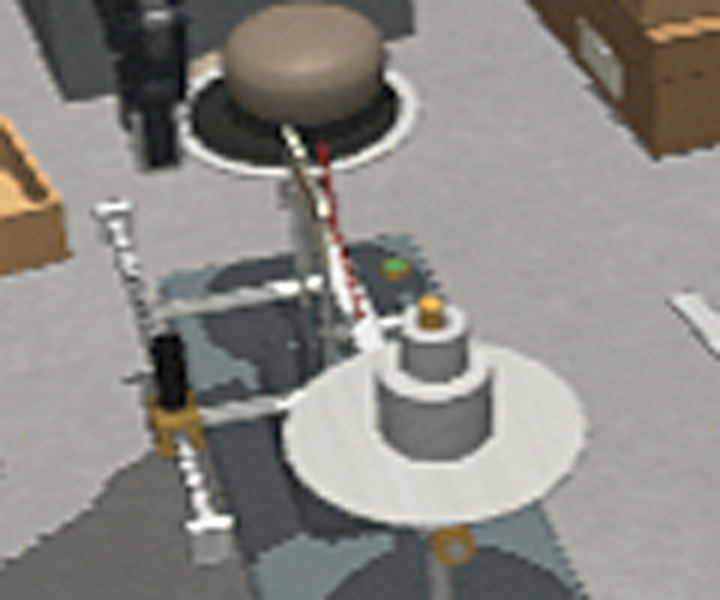

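Now the tip at (380,205) and the mark at (386,278) differ by about 0.3 mm, so tilt ≈ −0.003; the side view gives about −0.007. One last check that it is at rest.

>>> arm_command([
  [-0.3,0,0,-0.05,0,0,0],
  [-0.3,0,0,-0.1,0,0,0],
  [-0.3,0,0,-0.1,0,0,0],
  [-0.3,0,0,-0.1,0,0,0],
  [-0.3,0,0,-0.1,0,0,0],
  [-0.3,0,0,-0.1,0,0,0],
])

```text
clock: 38.42
position: [0.4898, 0.127, 0.2594]
tool_rot: [3.142, 0.0, -0.072]
force: [0.1, 0.0, -1.0]
grip_width: 0.03
```

```bash
python3 - <<'E'
from h import *
im=cams.grab_frame('side');print(tilt(im)); a=cv2.imread('pics/s26f.png')
print('diff',cv2.absdiff(a,im)[170:235,290:345].mean())
t=cams.grab_frame('top');cv2.imwrite('pics/t27.png',t);w=cams.grab_frame('wrist');cv2.imwrite('pics/w27.png',w)
s=telemetry.observe();print(s['clock'],s['position'],s['force'])
job.job_done()
E
```

```text
(-0.00888888888888889, 5.166666666666666, 1.0, 0.4015420079231262)
diff 1.230955710955711
38.575 [0.48977632 0.1270424  0.25946573] [ 0.54181336 -0.00738199 -0.37893826]
the job is handed in; nothing more can be done
```

View pics/w27.png

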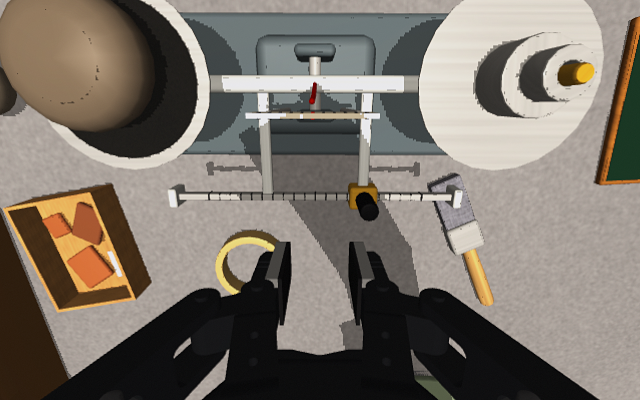

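I threaded the 500 g and then the 100 g ring fully down over the right spindle. I then slid the poise to about 146–147 mm, with the open jaws standing loosely around its knob. The stone therefore weighs roughly 747 g, give or take a few grams. I handed the job in at 38.6 s.

**Last checks:**
- **Rings:** both look seated one on the other, with the spindle tip showing above. The wrist force changed by only a newton or two at each setting-down.
- **Beam:** the side view gave the same tilt twice, about 1 s apart. The methods disagree slightly: the pointer read about −0.003 rad and the side view −0.005 to −0.009 rad. All are inside ±0.02 rad.
- **Arm:** it is clear of everything.
- **Bystanders:** I saw no sign of the stone, the other weights or the bench items having moved, but I did not measure them again at the end.

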